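# Fetch the jam jar from behind the dredgers to finish a gift tray

### The job

The gift tray of biscuits still lacks its little jam jar, which is hemmed in at the back of the steel ingredient tray by the dredger, the shaker and the canister. Stand those three on the perforated baking pan, then set the jam jar upright in the middle of the free end of the gold tray, and only after that put the three back, each on the very spot where it stood, because everyone reaches for them without looking. Do not drop any of the four or knock it over, and leave the flat tin and the ring cutter where they are.

Things in the scene. Friction and masses are not known exactly. Their poses are not given: they have to be found in the camera images.
- dredger: sugar dredger: plain steel cylinder 62 mm in diameter with a low domed, perforated lid, 112 mm high in all (straight sides up to 98 mm), 0.22 kg, loose, upright. Origin at the centre of its underside, z up
- shaker: cocoa shaker: slim steel can 49 mm in diameter with a wider white screw cap (60 mm in diameter over the straight grip part, with 1 mm ribs, from 86 to 124 mm up) and a mesh top, 124 mm high, 0.2 kg, loose, upright. Grip it by the cap. Origin at the centre of its underside, z up
- canister: square white canister 56 x 56 mm with a square aluminium lid (also 56 x 56 mm), 130 mm high, 0.24 kg, loose, upright, sides along its x and y. Origin at the centre of its underside, z up
- jam_jar: small round jam jar, amber glass with paper band and aluminium lid, 52 mm in diameter (body and lid), 49 mm high, 0.13 kg, loose, upright, at the back (+x) of the ingredient tray between the three tall ones: one to its left, one to its right (centres about 77 mm away) and one before it on the robot's side (about 66 mm away). Origin at the centre of its underside, z up
- station: ingredient tray of bright steel, fixed, 200 mm (its x) by 250 mm (its y), floor 3 mm thick, rims 16 mm high, back edge (+x) 36 mm high. The dredger, shaker, canister, jar and flat tin stand on its floor. Origin at the centre of its underside; x points to its back edge, z up
- pan: perforated dark grey baking pan, fixed, 220 mm (its x) by 270 mm (its y), floor 4 mm thick, rims 4 mm thick and 12 mm high (rolled edge to 15 mm): the side area. Free but for the ring cutter near its +x, +y corner. Origin at the centre of its underside, z up
- gift_tray: gold card tray, fixed, 140 mm (its x) by 260 mm (its y), floor 3 mm thick, rims 14 mm high. Three rows of biscuits, about 40 mm high, fill it from its -y end to 25 mm past the middle; the +y end is free (134 x 101 mm). Origin at the centre of its underside, z up
- free_end (a point): middle of the free end of the gold tray, on its floor (3 mm above the work surface): the centre of the jar's underside belongs here. Axes as the tray's
- flat_tin: small round flat tin, 44 mm in diameter, 20 mm high, loose, near the front (-x) +y corner of the ingredient tray; stays where it is. Origin at the centre of its underside
- cutter: plain steel ring cutter, 52 mm in diameter, 28 mm high, loose, near the +x, +y corner of the baking pan; stays where it is. Origin at the centre of its underside

How it is judged:
On the way, in this order (a step that is already met when the one before it is completed fails the run):
1. the dredger, the shaker and the canister all stand upright on the baking pan, the jam jar still at its place in the ingredient tray (x of dredger in the frame of pan between -0.105 and 0.105 m and y of dredger in the frame of pan between -0.13 and 0.13 m and z of each of dredger, shaker, canister in the frame of pan below 0.012 m and angle between each of dredger, shaker, canister's own z axis and vertical below 0.12 rad and linear speed of each of dredger, shaker, canister below 0.03 m/s and x of shaker in the frame of pan between -0.105 and 0.105 m and y of shaker in the frame of pan between -0.13 and 0.13 m and x of canister in the frame of pan between -0.105 and 0.105 m and y of canister in the frame of pan between -0.13 and 0.13 m and distance of jam_jar from where it was at the start of the episode below 0.03 m), for 0.2 s.
2. the jam jar stands upright in the middle of the free end of the gold tray, let go, while the three still stand on the baking pan (horizontal distance between jam_jar and free_end below 0.012 m and z of jam_jar in the frame of gift_tray below 0.009 m and angle between jam_jar's own z axis and vertical below 0.1 rad and linear speed of each of jam_jar, dredger, shaker, canister below 0.03 m/s and contact force between the fingers and jam_jar below 0.1 N and x of dredger in the frame of pan between -0.105 and 0.105 m and y of dredger in the frame of pan between -0.13 and 0.13 m and z of each of dredger, shaker, canister in the frame of pan below 0.012 m and angle between each of dredger, shaker, canister's own z axis and vertical below 0.12 rad and x of shaker in the frame of pan between -0.105 and 0.105 m and y of shaker in the frame of pan between -0.13 and 0.13 m and x of canister in the frame of pan between -0.105 and 0.105 m and y of canister in the frame of pan between -0.13 and 0.13 m), for 0.2 s.
At the end, for the whole second after the job is handed in: The jam jar stands upright on the floor of the gold tray, its centre within 12 mm of the middle of the free end; dredger, shaker and canister stand upright in the ingredient tray, each within 15 mm of where it stood at the start; all are released and at rest (horizontal distance between jam_jar and free_end below 0.012 m and z of jam_jar in the frame of gift_tray below 0.009 m and angle between each of jam_jar, dredger, shaker, canister's own z axis and vertical below 0.1 rad and linear speed of jam_jar below 0.03 m/s and distance of each of dredger, shaker, canister from where it was at the start of the episode below 0.015 m and linear speed of each of dredger, shaker, canister below 0.02 m/s); the robot touches nothing.
It fails at once if the dredger, shaker, canister or jam jar is tipped over (angle between any of dredger, shaker, canister, jam_jar's own z axis and vertical above 0.6 rad).
It fails at once if the flat tin or the ring cutter is shifted by more than 25 mm (distance of any of flat_tin, cutter from where it was at the start of the episode above 0.025 m).
It fails at once if the jam jar, dredger, shaker or canister is dropped: it falls freely more than 20 mm above the surface it stands on ((contact force between dredger and anything else below 0.01 N and height (world z) of dredger above 0.024 m) or (contact force between shaker and anything else below 0.01 N and height (world z) of shaker above 0.024 m) or (contact force between canister and anything else below 0.01 N and height (world z) of canister above 0.024 m) or (contact force between jam_jar and anything else below 0.01 N and height (world z) of jam_jar above 0.024 m)).
It also fails if it takes over 141 s, if anything falls off the work surface, if the arm or the gripper's body presses on something with over 40 N, if the wrist force passes 120 N, or if a joint passes its speed limit or range.

### The arm

A 7-joint arm with a two-finger parallel gripper is mounted at the origin on the work surface. World frame = base frame: x ahead of the robot, y to its left, z up, the work surface at z = 0. Lengths are in m, angles in rad, forces in N, time in s.
With the tool pointing down it reaches from about 0.425 to 1.025 m from the base axis. Payload 9.4 kg.
Tool frame: the origin (TCP) lies midway between the tips of the shut fingers; the grasp point (between the pads) lies 19 mm behind it; z points along the fingers, y is the direction in which the jaws open and shut (so a half turn about z gives the same grasp; the last joint's range is limited). The gripper opens to 85 mm and grips with 20 to 120 N. Pads are 22 mm wide; open, the fingers measure 114 mm over their backs; the gripper's body (76 mm by 85 mm) begins 54 mm behind the grasp point. The pads swing forward as they close: fully open they stand 13 mm farther back than shut.
Start: joints at [1.17, 0.599, -0.003, 1.599, 0.002, 0.943, -0.08], TCP at [0.231, -0.687, 0.231] pointing down, gripper open.
Joint ranges: [-2.57, 2.57], [-0.35, 1.97], [-1.29, 1.29], [0.11, 2.56], [-1.05, 4.19], [0.11, 1.86], [-2.63, 2.63]. Speed limits (rad/s): [2.22, 2.22, 3.01, 3.01, 3.14, 3.14, 3.14].

### API

Orientations are given as [roll, pitch, yaw] about the fixed x, y, z axes, in that order (R = Rz(yaw) Ry(pitch) Rx(roll)).
In Python, from bench import sensors, imaging, sign_off gives the robot as it stands. The module is installed in compiled form; this text tells all that it offers.
- The arm moves only by the shell command python3 -m creep 'ROWS' [FORCE]. ROWS is JSON, a list of rows, each an object with "angular": the turn, a rotation vector about the world's x, y, z in degrees, a list of three; "translation": the shift along the world's x, y, z in mm, a list of three; "grip": the closure, from 0 (fully open) to 1 (shut). In form: [{"angular": [ax, ay, az], "translation": [tx, ty, tz], "grip": grip}, ...]. A call has 1 to 5 rows; each row shifts and turns the pose as measured when the row begins; what a row does not reach is not made up. A row lasts 1/12 s, in which the tool goes at most 41.7 mm and 7.16 degrees, less where a joint would pass 70% of its speed; a pose out of reach is approached as far as the arm can. A call with a gripper value outside its range is refused whole. The fingers move at their own pace and stop on an object; FORCE is the grip in N (left out, the last holds). Time passes only in rows, so rows that do not move let the fingers close. It gives the time, the measured TCP pose, the force and the opening at its end, in the units of the state.
- sensors.state(): the state, without advancing time (a new reading comes with each control period).
- imaging.capture(name): name is "scene" or "top" or "wrist"; returns (picture, depth): 480x640x3 uint8, red, green, blue; 480x640 float32, m along the optical axis (not along the pixel's ray), 0 where there is no reading.
- imaging.camera_model(name): a dict with "fx", "fy", "cx", "cy" (pixels), "origin" and "attitude" of the camera in the world; the wrist camera has in their place "T_tool_cam" (4x4, takes a point from camera to tool coordinates, whose origin is the TCP and whose axes are the flange's). Camera axes: x right, y up, looking along -z (the intrinsics and any distortion apply to the point x, -y, -z); pixel columns grow to the right and rows downward; lengths in m; the calibration is good to about 2 mm. A picture is of the moment at which its call begins: read the wrist's pose just before it. camera_model takes no time and is no camera call.
- sign_off(): hands the job in, once; it reports no verdict.
The state is a dict: "time_s": time; "joint_positions": joint angles; "joint_velocities": joint speeds; "tau": joint torques, N m; "eef_pos": TCP position; "tool_rot": TCP orientation; "contact_force": force on the tool from outside, world axes, zero at the start; "torque": the same for the moment, N m; "finger_gap": finger opening in m.
Only numpy, scipy, OpenCV 4.12 (cv2) and the standard library are available. Lean on these libraries where they do the work, as an engineer would, in place of code of your own. Each camera call takes 0.05 s, during which the arm holds its last target.

## Working session

There is one attempt and no reset: what is moved stays moved. The work goes in short steps, Python scripts to look and compute and a shell command to move; the robot and the scene stay as the last step left them, time stands still between calls to the robot, and variables do not carry over. Pictures are saved under pics/ and viewed, and the job is handed in when it is done.

```bash
mkdir -p pics
python3 - <<'E'
from bench import sensors, imaging
import cv2,numpy as np
print(sensors.state())
for n in("scene","top","wrist"):
    p,d=imaging.capture(n); cv2.imwrite(f"pics/{n}0.png",p[:,:,::-1]); np.save(f"pics/{n}0.npy",d)
    print(n,imaging.camera_model(n), d.min(),d.max())
E
```

```text
{'time_s': 0.0, 'joint_positions': array([ 1.17027888,  0.60013247, -0.00256541,  1.6001431 ,  0.00181245,
        0.94286408, -0.07980782]), 'joint_velocities': array([ 1.69621672e-04,  8.64340966e-05, -2.16449203e-04,  8.09823806e-04,
       -1.27047833e-03, -4.95644248e-04, -4.58090731e-05]), 'tau': array([ 7.99346144e-04, -7.76443005e+01,  1.56513367e+00, -2.58008212e+01,
        1.23101598e-02,  8.80667969e-03,  2.26069267e-05]), 'eef_pos': array([ 0.23053154, -0.6868774 ,  0.2304066 ]), 'tool_rot': array([-3.14005417e+00,  1.39346910e-04,  3.23893892e-01]), 'contact_force': array([-0.85513221, -0.33509476,  0.1144467 ]), 'torque': array([ 0.0194207 , -0.01206544, -0.03588163]), 'finger_gap': 0.0852244437672486}
scene {'fx': 441.24145203897086, 'fy': 441.24145203897086, 'cx': 315.3341331810434, 'cy': 237.26926391469803, 'origin': array([ 1.35783056, -0.39664169,  0.67653295]), 'attitude': array([ 0.97871288, -0.02476749,  1.13255821])} 0.0 3.9990108
top {'fx': 506.6025599577706, 'fy': 506.6025599577706, 'cx': 316.7785054752213, 'cy': 236.9526971074341, 'origin': array([ 0.31127638, -0.01754032,  0.97660452]), 'attitude': array([ 0.24339266, -0.0034879 , -1.44393687])} 0.0 2.0260994
wrist {'fx': 355.1152655690543, 'fy': 355.1152655690543, 'cx': 315.7822398238717, 'cy': 237.84438039997235, 'T_tool_cam': array([[-3.11432255e-04,  9.55162540e-01,  2.96081786e-01,
         7.55282180e-02],
       [ 9.99999859e-01,  1.70026276e-04,  5.03338901e-04,
         1.16722454e-03],
       [ 4.30428780e-04,  2.96081901e-01, -9.55162459e-01,
        -1.41679087e-01],
       [ 0.00000000e+00,  0.00000000e+00,  0.00000000e+00,
         1.00000000e+00]])} 0.0 1.4187118
```

View pics/top0.png

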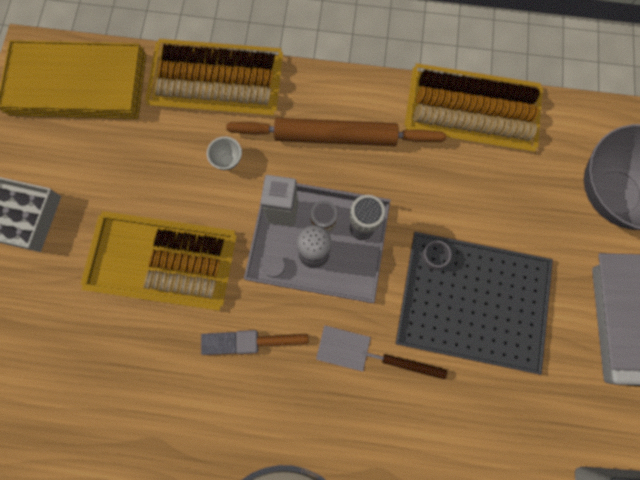

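View pics/scene0.png

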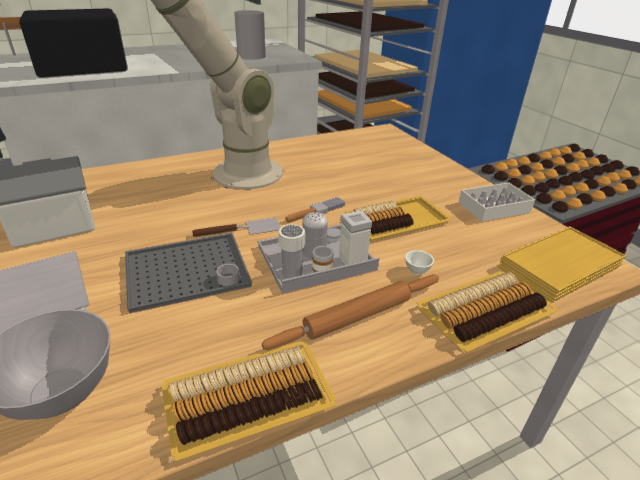

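View pics/wrist0.png

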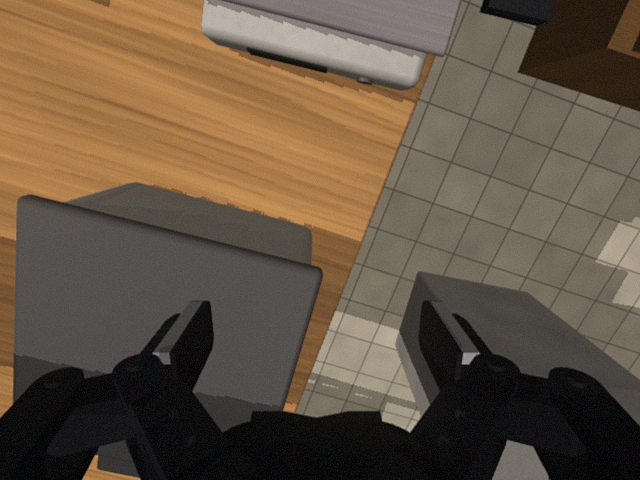

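The top view shows the tray at about (320,240) with the canister at (279,193), dredger at (314,245), shaker at (368,212) and jar at (323,214). The pan is at (475,300) with the cutter at (437,255), and the gift tray is at (160,260) with its free end on the left. Next I'll zoom in and measure.

```bash
cat > h.py <<'E'
import numpy as np,cv2
from scipy.spatial.transform import Rotation as R
from bench import sensors, imaging
def cam(n,st=None):
    m=imaging.camera_model(n)
    if 'origin' in m: o=np.array(m['origin']);A=R.from_euler('xyz',m['attitude']).as_matrix()
    else:
        T=np.array(m['T_tool_cam']);Rt=R.from_euler('xyz',st['tool_rot']).as_matrix()
        o=np.array(st['eef_pos'])+Rt@T[:3,3];A=Rt@T[:3,:3]
    return m,o,A
def ray(n,u,v,st=None):
    m,o,A=cam(n,st); d=np.array([(u-m['cx'])/m['fx'],-(v-m['cy'])/m['fy'],-1.]); return o,A@d
def onz(n,u,v,z,st=None):
    o,d=ray(n,u,v,st); return o+d*(z-o[2])/d[2]
def proj(n,P,st=None):
    m,o,A=cam(n,st); p=A.T@(np.array(P)-o); return m['cx']+m['fx']*p[0]/-p[2], m['cy']-m['fy']*p[1]/-p[2]
def cloud(n,D,st=None):
    m,o,A=cam(n,st); v,u=np.mgrid[:480,:640]
    d=np.stack([(u-m['cx'])/m['fx'],-(v-m['cy'])/m['fy'],-np.ones(u.shape)],-1)
    P=(d*D[...,None])@A.T+o; P[D<=0]=np.nan; return P
def topoffset(D):
    return 0
E
python3 - <<'E'
from h import *
D=np.load('pics/top0.npy');P=cloud('top',D)
for u,v in[(300,320),(279,188),(314,242),(368,210),(323,213),(345,265),(480,310),(110,260),(279,268),(437,250)]: print((u,v),P[v,u].round(4))
S=cloud('scene',np.load('pics/scene0.npy'))
for u,v in[(315,222),(290,240),(355,225),(322,250),(180,270),(430,215)]: print((u,v),S[v,u].round(4))
p=cv2.imread('pics/top0.png'); 
cv2.imwrite('pics/top_c.png',cv2.resize(p[165:305,235:400],None,fx=4.5,fy=4.2,interpolation=2)[:600])
cv2.imwrite('pics/top_g.png',cv2.resize(p[205:315,75:245],None,fx=4.7,fy=4.7,interpolation=2))
E
```

```text
(300, 320) [ 0.3864  0.0209 -0.0022]
(279, 188) [0.5985 0.083  0.1341]
(314, 242) [0.5143 0.0102 0.1146]
(368, 210) [ 0.5795 -0.0764  0.1305]
(323, 213) [0.5878 0.0025 0.0511]
(345, 265) [ 0.502  -0.052   0.0059]
(480, 310) [ 0.4484 -0.3182  0.0035]
(110, 260) [0.4541 0.4053 0.0019]
(279, 268) [0.477  0.0731 0.0217]
(437, 250) [ 0.5556 -0.2287  0.0022]
(315, 222) [0.5394 0.0015 0.1093]
(290, 240) [ 0.6064 -0.0915  0.1233]
(355, 225) [0.6188 0.0663 0.1311]
(322, 250) [0.58   0.0029 0.052 ]
(180, 270) [ 0.4603 -0.3208  0.0045]
(430, 215) [0.4852 0.4096 0.004 ]
```

View pics/top_c.png

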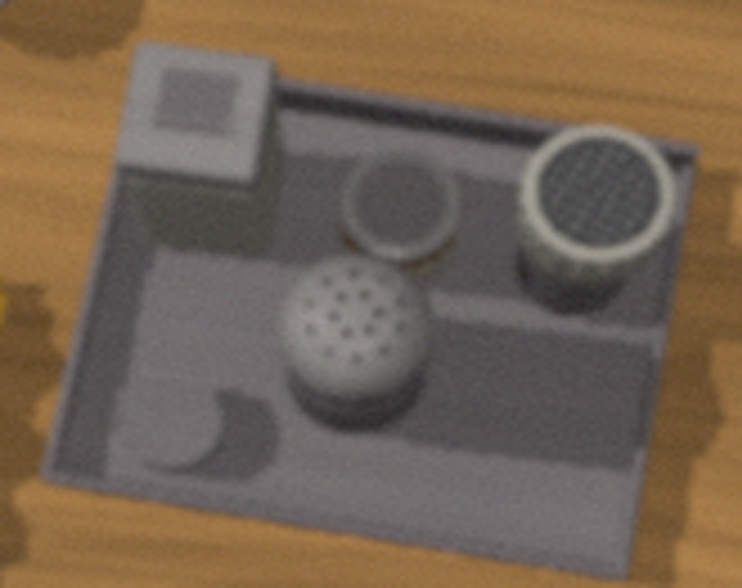

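View pics/top_g.png

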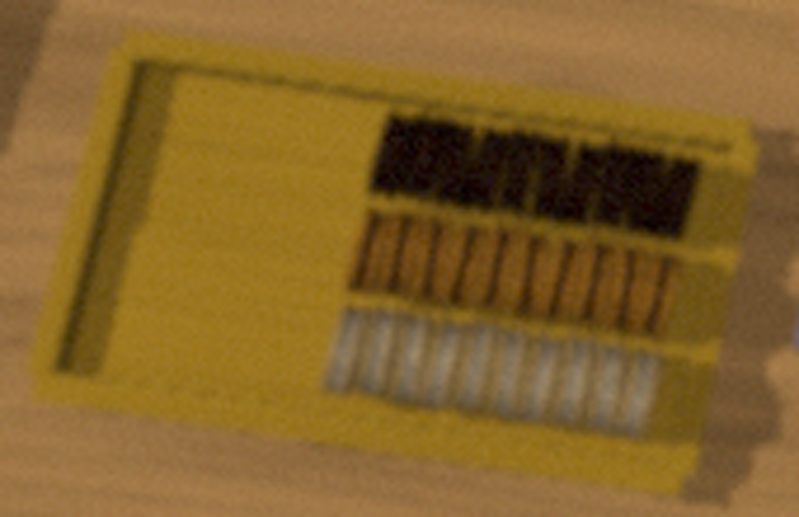

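The crops show all four objects clearly, plus the tray corners and the gift tray outline. Now a rough fit of each item from depth and rays.

```bash
cat > fit.py <<'E'
from h import *
def tray(q):  # q: list of world corners ordered
    return q
E
python3 - <<'E'
from h import *
from scipy.optimize import least_squares
for n in('top','scene'):
    P=cloud(n,np.load(f'pics/{n}0.npy')).reshape(-1,3)
    P=P[~np.isnan(P).any(1)]
    def sel(c,r,z0,z1):
        m=(np.hypot(P[:,0]-c[0],P[:,1]-c[1])<r)&(P[:,2]>z0)&(P[:,2]<z1);return P[m]
    for nm,c,r,z0,z1 in[('can',(.605,.075),.05,.128,.137),('shk',(.585,-.077),.045,.119,.131),('dre',(.522,.005),.045,.085,.12),('jar',(.587,.002),.032,.046,.056),('cut',(.55,-.23),.04,.022,.035),('tin',(.477,.075),.035,.017,.027)]:
        q=sel(c,r,z0,z1)
        if len(q)<5: print(n,nm,len(q));continue
        (x,y),w,a=cv2.minAreaRect((q[:,:2]*1000).astype(np.float32))
        print(n,nm,len(q),'mean',q.mean(0).round(4),'rect',round(x,1),round(y,1),np.round(w,1),round(a,1), 'circ',np.round(cv2.minEnclosingCircle((q[:,:2]*1000).astype(np.float32)),1) if 0 else '')
c=lambda x,y:(235+x/4.5,165+y/4.2)
t=[onz('top',*c(45,478),.016),onz('top',*c(628,573),.016),onz('top',*c(697,150),.036)]
print('tray',np.round(t,4), np.linalg.norm(t[0]-t[1]),np.linalg.norm(t[1][:2]-t[2][:2]))
a=t[1]-t[0];print('yaw', np.degrees(np.arctan2(a[0],-a[1])))  # -y dir
g=lambda x,y:(75+x/4.7,205+y/4.7)
G=[onz('top',*g(*k),.014) for k in[(35,398),(685,495),(755,125),(122,35)]]
print('gift',np.round(G,4),[np.linalg.norm(G[i]-G[i-1]).round(4) for i in range(4)])
pn=[onz('top',*k,.013) for k in[(397,340),(547,371),(552,256),(412,234)]]
print('pan',np.round(pn,4),[np.linalg.norm(pn[i]-pn[i-1]).round(4) for i in range(4)],np.mean(pn,0))
E
```

```text
top can 955 mean [0.5934 0.0843 0.1329] rect 594.1 84.9 [55.9 56.7] 89.1 circ 
top shk 893 mean [ 0.5789 -0.0751  0.1271] rect 580.5 -75.1 [59.4 59.1] 17.0 circ 
top dre 977 mean [0.5158 0.0118 0.1087] rect 518.9 12.7 [62.6 60.9] 7.3 circ 
top jar 558 mean [0.5879 0.0021 0.0521] rect 588.3 2.1 [51.1 50.2] 78.6 circ 
top cut 190 mean [ 0.5425 -0.2221  0.0298] rect 542.0 -221.9 [51.2 51. ] 76.3 circ 
top tin 446 mean [0.4777 0.0851 0.0224] rect 472.1 83.6 [63.3 41.4] 15.3 circ 
scene can 326 mean [0.5979 0.0801 0.1331] rect 594.0 81.4 [57.4 56.1] 0.6 circ 
scene shk 364 mean [ 0.5855 -0.0792  0.1269] rect 580.3 -77.7 [59.5 59.9] 44.2 circ 
scene dre 420 mean [0.5319 0.0046 0.1042] rect 524.1 8.2 [54.2 58.4] 12.4 circ 
scene jar 252 mean [ 0.5914 -0.0012  0.0522] rect 589.2 0.1 [50.8 51.6] 55.5 circ 
scene cut 194 mean [ 0.5435 -0.2238  0.0284] rect 541.9 -223.4 [48.6 52.5] 73.5 circ 
scene tin 129 mean [0.4817 0.0844 0.0228] rect 477.0 88.4 [35.4 57.5] 63.1 circ 
tray [[ 0.449   0.1351  0.016 ]
 [ 0.4374 -0.1152  0.016 ]
 [ 0.6337 -0.1233  0.036 ]] 0.250560167164364 0.19647512259798713
yaw -2.6433099409072716
gift [[0.3892 0.4391 0.014 ]
 [0.3841 0.1712 0.014 ]
 [0.5393 0.1686 0.014 ]
 [0.544  0.4392 0.014 ]] [np.float64(0.1547), np.float64(0.268), np.float64(0.1552), np.float64(0.2706)]
pan [[ 0.3715 -0.1642  0.013 ]
 [ 0.3507 -0.4434  0.013 ]
 [ 0.5695 -0.4492  0.013 ]
 [ 0.5788 -0.1753  0.013 ]] [np.float64(0.2076), np.float64(0.2799), np.float64(0.2188), np.float64(0.274)] [ 0.46763238 -0.30802904  0.013     ]
```

Top and scene positions agree within about 3 mm, so I'll average them. Rough centres are dredger (.521,.010), shaker (.580,-.077), canister (.594,.083), jar (.589,.001), gift free end about (.465,.381), and pan (.468,-.308). Next I move above the tray for a wrist view, turning to yaw 0 so the jaws lie along y.

```bash
python3 -m creep '[{"angular":[0,0,-6],"translation":[15,36,5],"grip":0},{"angular":[0,0,-6],"translation":[15,36,5],"grip":0},{"angular":[0,0,-6],"translation":[15,36,5],"grip":0},{"angular":[0,0,-1],"translation":[15,36,5],"grip":0},{"angular":[0,0,0],"translation":[15,36,5],"grip":0}]' 40; python3 -m creep '[{"angular":[0,0,0],"translation":[15,36,5],"grip":0},{"angular":[0,0,0],"translation":[15,36,5],"grip":0},{"angular":[0,0,0],"translation":[15,36,5],"grip":0},{"angular":[0,0,0],"translation":[15,36,5],"grip":0},{"angular":[0,0,0],"translation":[15,36,5],"grip":0}]'
```

```text
time_s: 0.57
eef_pos: [0.2988, -0.5075, 0.2516]
tool_rot: [-3.139, 0.006, -0.038]
contact_force: [0.7, 0.1, 0.7]
finger_gap: 0.0856
time_s: 0.98
eef_pos: [0.3751, -0.3178, 0.277]
tool_rot: [-3.138, 0.007, -0.039]
contact_force: [1.2, 0.6, 0.7]
finger_gap: 0.0857
```

```bash
python3 -m creep '[{"angular":[0,0,0],"translation":[16,36,5],"grip":0},{"angular":[0,0,0],"translation":[16,36,5],"grip":0},{"angular":[0,0,0],"translation":[16,36,5],"grip":0},{"angular":[0,0,0],"translation":[16,36,5],"grip":0},{"angular":[0,0,0],"translation":[16,36,5],"grip":0}]'; python3 -m creep '[{"angular":[0,0,0],"translation":[16,36,0],"grip":0},{"angular":[0,-0.4,0],"translation":[16,36,0],"grip":0},{"angular":[0,0,0],"translation":[16,36,0],"grip":0},{"angular":[0,0,0],"translation":[5,18,0],"grip":0},{"angular":[0,0,0],"translation":[0,0,0],"grip":0}]'
python3 - <<'E'
from h import *
s=sensors.state();print(s['eef_pos'],s['tool_rot'],s['joint_positions'].round(2))
p,d=imaging.capture('wrist');cv2.imwrite('pics/w1.png',p[:,:,::-1]);np.save('pics/w1.npy',d)
import pickle;pickle.dump(s,open('pics/w1.pkl','wb'))
E
```

```text
time_s: 1.4
eef_pos: [0.456, -0.128, 0.3038]
tool_rot: [-3.139, 0.006, -0.04]
contact_force: [0.6, -0.4, 0.2]
finger_gap: 0.0855
time_s: 1.82
eef_pos: [0.513, 0.0139, 0.3056]
tool_rot: [-3.135, -0.006, -0.03]
contact_force: [-0.3, -0.1, -0.2]
finger_gap: 0.0853
[0.51299443 0.01390715 0.30556115] [-3.1354791  -0.00595671 -0.03009598] [-0.04  0.26 -0.12  1.99  0.03  0.89 -1.78]
```

View pics/w1.png

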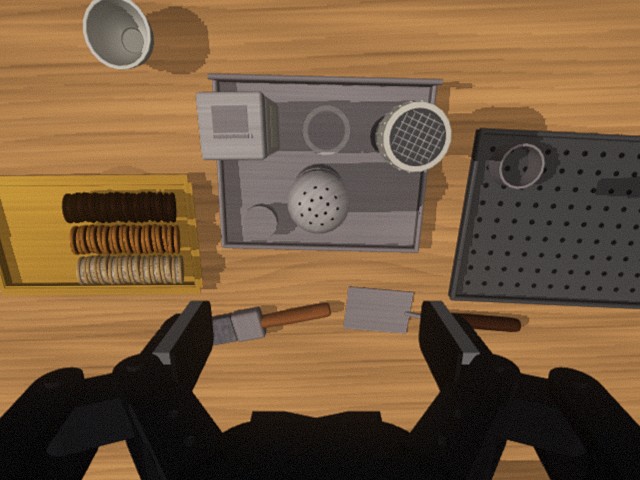

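The wrist view shows the canister top at (230,125), jar (326,130), shaker (413,136), dredger (318,200), tin (261,221) and cutter (522,166), along with the pan and gift tray edges. I'll measure from it.

Run:
```python
from h import *
import pickle
s=pickle.load(open('pics/w1.pkl','rb'))
P=cloud('wrist',np.load('pics/w1.npy'),s).reshape(-1,3);P=P[~np.isnan(P).any(1)]
for nm,c,r,z0,z1 in[('can',(.594,.083),.05,.126,.14),('shk',(.58,-.077),.045,.119,.131),('dre',(.521,.01),.045,.085,.12),('jar',(.588,.001),.032,.046,.056),('cut',(.542,-.223),.04,.022,.035),('tin',(.477,.085),.03,.019,.027)]:
    m=(np.hypot(P[:,0]-c[0],P[:,1]-c[1])<r)&(P[:,2]>z0)&(P[:,2]<z1);q=P[m]
    if len(q)<9: print(nm,len(q));continue
    (x,y),w,a=cv2.minAreaRect((q[:,:2]*1000).astype(np.float32))
    print(nm,len(q),q.mean(0).round(4),round(x,1),round(y,1),np.round(w,1),round(a,1))
f=lambda L,z:np.array([onz('wrist',u,v,z,s) for u,v in L])
print('can',f([(197,93),(264,92),(267,159),(201,160)],.133).mean(0), 'jar',f([(326,130)],.052),'shk',f([(415,136)],.127))
a=f([(221,249),(418,251)],.016);print('front',a,np.linalg.norm(a[0]-a[1]),a.mean(0))
b=f([(209,75),(442,80)],.036);print('back',b,b.mean(0))
pc=f([(450,298),(477,130)],.014);print('pan+y',pc)
g=f([(202,290),(191,176),],.014);print('gift -y',g, 'biscuit end',f([(64,192),(79,280)],.04))
print('gift +x/-x edges',f([(30,176),(30,293)],.014))
```

```text
can 4491 [0.5942 0.0835 0.132 ] 593.8 84.2 [56.4 55.8] 88.3
shk 3830 [ 0.5802 -0.0751  0.1263] 579.6 -75.4 [59.1 59.7] 56.8
dre 3091 [0.5218 0.0118 0.1082] 519.1 11.8 [62.1 61.9] 25.9
jar 1885 [0.5881 0.0018 0.0513] 587.8 1.9 [50.4 50.3] 88.5
cut 671 [ 0.5418 -0.223   0.0285] 541.3 -222.7 [51.7 50.9] 75.3
tin 925 [0.4815 0.0856 0.0219] 478.0 87.9 [42.7 50.3] 58.5
can [0.59274605 0.08234825 0.133     ] jar [[0.58775645 0.00134979 0.052     ]] shk [[ 0.58048407 -0.07405144  0.127     ]]
front [[ 0.44554051  0.13866192  0.016     ]
 [ 0.43571611 -0.11403946  0.016     ]] 0.2528922741832879 [0.44062831 0.01231123 0.016     ]
back [[ 0.64759028  0.12435786  0.036     ]
 [ 0.6349479  -0.12359751  0.036     ]] [6.41269094e-01 3.80172578e-04 3.60000000e-02]
pan+y [[ 0.36701893 -0.16098872  0.014     ]
 [ 0.58239179 -0.17529259  0.014     ]]
gift -y [[0.38782623 0.17099513 0.014     ]
 [0.53924703 0.16565362 0.014     ]] biscuit end [[0.52817638 0.30633641 0.04      ]
 [0.41767113 0.31375408 0.04      ]]
gift +x/-x edges [[0.54506037 0.36221561 0.014     ]
 [0.389755   0.40372715 0.014     ]]
```

Wrist and camera estimates agree to about 2 mm. Going down on the dredger at (.519,.0118), with TCP at about z .066.

```bash
python3 -m creep '[{"angular":[-0.3,0.3,0],"translation":[5.5,-2,-35],"grip":0},{"angular":[0,0,0],"translation":[0,0,-38],"grip":0},{"angular":[0,0,0],"translation":[0,0,-38],"grip":0},{"angular":[0,0,0],"translation":[0,0,-35],"grip":0},{"angular":[0,0,0],"translation":[0,0,0],"grip":0}]'
```

```text
time_s: 2.28
eef_pos: [0.5186, 0.0043, 0.158]
tool_rot: [3.14, -0.009, -0.035]
contact_force: [-0.8, 0.0, -0.1]
finger_gap: 0.0853
```

```bash
python3 -m creep '[{"angular":[0,0.5,0],"translation":[0,7,-10],"grip":0},{"angular":[0,0,0],"translation":[0,0,-18],"grip":0},{"angular":[0,0,0],"translation":[0,0,0],"grip":0}]'
```

```text
time_s: 2.53
eef_pos: [0.5175, 0.0064, 0.1307]
tool_rot: [3.136, 0.003, -0.041]
contact_force: [-0.3, 0.4, 0.5]
finger_gap: 0.0854
```

```bash
python3 -m creep '[{"angular":[0.3,0,0.2],"translation":[1,5,-10],"grip":0},{"angular":[0,0,0],"translation":[0,0,0],"grip":0}]'; python3 -m creep '[{"angular":[0,0,0],"translation":[0,0,-20],"grip":0},{"angular":[0,0,0],"translation":[0,0,0],"grip":0}]'
```

```text
time_s: 2.7
eef_pos: [0.5195, 0.0099, 0.1229]
tool_rot: [3.141, 0.001, -0.039]
contact_force: [-0.9, 0.3, 0.6]
finger_gap: 0.0853
time_s: 2.87
eef_pos: [0.5211, 0.0092, 0.1054]
tool_rot: [-3.142, -0.003, -0.041]
contact_force: [0.3, 0.6, -0.5]
finger_gap: 0.0856
```

```bash
python3 -m creep '[{"angular":[0,0,0],"translation":[-1.5,2.5,-20],"grip":0},{"angular":[0,0,0],"translation":[0,0,-18],"grip":0},{"angular":[0,0,0],"translation":[0,0,0],"grip":0}]'
```

```text
time_s: 3.12
eef_pos: [0.5224, 0.011, 0.0713]
tool_rot: [-3.141, -0.009, -0.042]
contact_force: [-0.2, -0.7, -0.4]
finger_gap: 0.0855
```

```bash
python3 -m creep '[{"angular":[0,0.5,0],"translation":[-3,1,-5],"grip":0},{"angular":[0,0,0],"translation":[0,0,0],"grip":0}]'; python3 -m creep '[{"angular":[0,0,0],"translation":[0,0,0],"grip":0.15},{"angular":[0,0,0],"translation":[0,0,0],"grip":0.25},{"angular":[0,0,0],"translation":[0,0,0],"grip":0.4},{"angular":[0,0,0],"translation":[0,0,0],"grip":0.5},{"angular":[0,0,0],"translation":[0,0,0],"grip":0.5}]' 40
```

```text
time_s: 3.28
eef_pos: [0.5199, 0.0118, 0.0684]
tool_rot: [3.142, -0.001, -0.042]
contact_force: [-0.2, -0.3, 0.1]
finger_gap: 0.0852
time_s: 3.7
eef_pos: [0.5215, 0.0118, 0.0723]
tool_rot: [-3.141, -0.006, -0.043]
contact_force: [0.4, 1.2, -1.2]
finger_gap: 0.0601
```

```bash
python3 -m creep '[{"angular":[0,0,0],"translation":[0,0,0],"grip":0.6},{"angular":[0,0.3,0],"translation":[0,0,5],"grip":0.6},{"angular":[0,0,0],"translation":[0,0,10],"grip":0.6},{"angular":[0,0,0],"translation":[0,0,20],"grip":0.6},{"angular":[0,0,0],"translation":[0,0,30],"grip":0.6}]' 60
```

```text
time_s: 4.12
eef_pos: [0.518, 0.0115, 0.1358]
tool_rot: [3.14, 0.011, -0.042]
contact_force: [-0.8, -0.4, -1.6]
finger_gap: 0.06
```

```bash
python3 -m creep '[{"angular":[0,0,0],"translation":[-5,0,35],"grip":0.6},{"angular":[0,-0.3,0],"translation":[-15,-10,30],"grip":0.6},{"angular":[0,0,0],"translation":[-15,-30,10],"grip":0.6},{"angular":[0,0,0],"translation":[-15,-36,0],"grip":0.6},{"angular":[0,0,0],"translation":[-15,-36,0],"grip":0.6}]'; python3 -m creep '[{"angular":[0,0,0],"translation":[-13,-36,0],"grip":0.6},{"angular":[0,0,0],"translation":[-10,-36,0],"grip":0.6},{"angular":[0,0,0],"translation":[-8,-36,0],"grip":0.6},{"angular":[0,0,0],"translation":[0,-25,0],"grip":0.6},{"angular":[0,0,0],"translation":[0,0,0],"grip":0.6}]'
```

```text
time_s: 4.53
eef_pos: [0.4562, -0.095, 0.2236]
tool_rot: [-3.139, -0.008, -0.028]
contact_force: [0.7, -0.3, -2.4]
finger_gap: 0.0599
time_s: 4.95
eef_pos: [0.4173, -0.2398, 0.2298]
tool_rot: [3.14, -0.012, -0.035]
contact_force: [0.3, -0.3, -1.7]
finger_gap: 0.0597
```

```bash
python3 -m creep '[{"angular":[0,0.6,0],"translation":[2,0,-30],"grip":0.6},{"angular":[0,0,0],"translation":[0,0,-35],"grip":0.6},{"angular":[0,0,0],"translation":[0,0,-35],"grip":0.6},{"angular":[0,0,0],"translation":[0,0,-15],"grip":0.6},{"angular":[0,0,0],"translation":[0,0,0],"grip":0.6}]'
```

```text
time_s: 5.37
eef_pos: [0.4202, -0.2432, 0.1169]
tool_rot: [3.136, -0.011, -0.043]
contact_force: [0.5, 0.5, -2.6]
finger_gap: 0.06
```

```bash
python3 -m creep '[{"angular":[0.3,0.6,0.2],"translation":[0,0,-20],"grip":0.6},{"angular":[0,0,0],"translation":[0,0,-10],"grip":0.6},{"angular":[0,0,0],"translation":[0,0,0],"grip":0.6}]'
```

```text
time_s: 5.62
eef_pos: [0.421, -0.2425, 0.0883]
tool_rot: [3.141, -0.0, -0.038]
contact_force: [-0.2, 0.2, -2.1]
finger_gap: 0.0598
```

```bash
python3 -m creep '[{"angular":[0,0,0],"translation":[0,0,-7],"grip":0.6},{"angular":[0,0,0],"translation":[0,0,-4],"grip":0.6},{"angular":[0,0,0],"translation":[0,0,0],"grip":0.6}]'; python3 -m creep '[{"angular":[0,0.1,0],"translation":[0,0,-3],"grip":0.6},{"angular":[0,0,0],"translation":[0,0,0],"grip":0.6}]'
```

```text
time_s: 5.87
eef_pos: [0.4224, -0.2426, 0.0793]
tool_rot: [3.14, -0.004, -0.038]
contact_force: [0.0, 0.5, -1.6]
finger_gap: 0.0603
time_s: 6.03
eef_pos: [0.4228, -0.2428, 0.0772]
tool_rot: [3.139, -0.004, -0.038]
contact_force: [0.2, 0.4, -2.1]
finger_gap: 0.06
```

```bash
python3 -m creep '[{"angular":[0,0.2,0],"translation":[0,0,-3],"grip":0.6},{"angular":[0,0,0],"translation":[0,0,0],"grip":0.6}]'; python3 -m creep '[{"angular":[0,0.1,0],"translation":[0,0,-3],"grip":0.6},{"angular":[0,0,0],"translation":[0,0,0],"grip":0.6}]'
```

```text
time_s: 6.2
eef_pos: [0.4232, -0.243, 0.0746]
tool_rot: [3.138, -0.001, -0.038]
contact_force: [0.1, 0.2, -2.1]
finger_gap: 0.0601
time_s: 6.37
eef_pos: [0.4232, -0.2432, 0.0722]
tool_rot: [3.138, 0.0, -0.039]
contact_force: [0.2, 0.9, -1.7]
finger_gap: 0.0603
```

```bash
python3 -m creep '[{"angular":[0.2,0,0],"translation":[0,0,-3],"grip":0.6},{"angular":[0,0,0],"translation":[0,0,0],"grip":0.6}]'; python3 -m creep '[{"angular":[0,0,0],"translation":[0,0,-2],"grip":0.6},{"angular":[0,0,0],"translation":[0,0,0],"grip":0.6}]'
```

```text
time_s: 6.53
eef_pos: [0.4233, -0.243, 0.0721]
tool_rot: [3.14, -0.001, -0.038]
contact_force: [-0.6, 0.5, -2.1]
finger_gap: 0.0598
time_s: 6.7
eef_pos: [0.4235, -0.2433, 0.0716]
tool_rot: [3.139, -0.003, -0.038]
contact_force: [0.3, 0.9, -2.5]
finger_gap: 0.06
```

```bash
python3 -m creep '[{"angular":[0,0,0],"translation":[0,0,-3],"grip":0.6},{"angular":[0,0,0],"translation":[0,0,0],"grip":0.6}]';python3 - <<'E'
from h import *
p,d=imaging.capture('scene');cv2.imwrite('pics/s2.png',cv2.resize(p[180:330,80:280,::-1],None,fx=4,fy=4,interpolation=2))
E
```

```text
time_s: 6.87
eef_pos: [0.4241, -0.244, 0.0713]
tool_rot: [3.137, -0.006, -0.039]
contact_force: [-0.8, 0.5, -2.7]
finger_gap: 0.0598
```

View pics/s2.png

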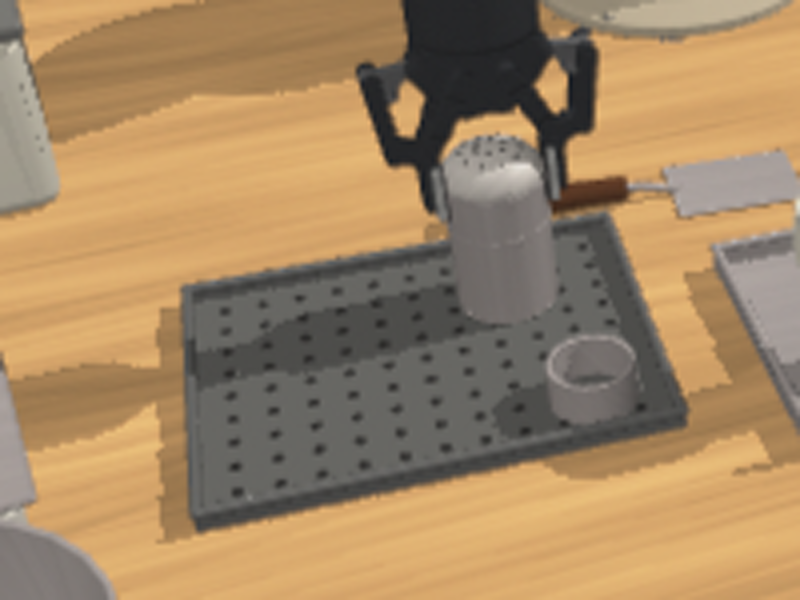

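The dredger appears seated: its shadow meets the base at about (500,315) and z has stalled. Releasing.

```bash
python3 -m creep '[{"angular":[0,0,0],"translation":[0,0,0],"grip":0.25},{"angular":[0,0,0],"translation":[0,0,0],"grip":0.1},{"angular":[0,0,0],"translation":[0,0,0],"grip":0},{"angular":[0,0,0],"translation":[0,0,0],"grip":0},{"angular":[0,0,0],"translation":[0,0,0],"grip":0}]'; python3 -m creep '[{"angular":[0,0,0],"translation":[0,0,20],"grip":0},{"angular":[0,0.3,0],"translation":[0,0,38],"grip":0},{"angular":[0,0,0],"translation":[0,0,38],"grip":0},{"angular":[0,0,0],"translation":[0,0,38],"grip":0},{"angular":[0,0,0],"translation":[0,0,10],"grip":0}]'
```

```text
time_s: 7.33
eef_pos: [0.4245, -0.2443, 0.0701]
tool_rot: [3.137, -0.006, -0.039]
contact_force: [-0.2, -1.2, -0.0]
finger_gap: 0.0858
time_s: 7.75
eef_pos: [0.4215, -0.2425, 0.2149]
tool_rot: [-3.141, 0.011, -0.038]
contact_force: [-0.0, -0.6, -0.0]
finger_gap: 0.0851
```

```bash
python3 -m creep '[{"angular":[0,-0.3,0],"translation":[28,28,0],"grip":0},{"angular":[0,0,0],"translation":[28,29,0],"grip":0},{"angular":[0,0,0],"translation":[28,29,0],"grip":0},{"angular":[0,0,0],"translation":[28,29,0],"grip":0},{"angular":[0,0,0],"translation":[28,29,0],"grip":0}]'; python3 -m creep '[{"angular":[0,0,0],"translation":[18,22,-10],"grip":0},{"angular":[0,0,0],"translation":[0,0,-20],"grip":0},{"angular":[0,0,0],"translation":[0,0,0],"grip":0}]'
```

```text
time_s: 8.17
eef_pos: [0.5606, -0.103, 0.2209]
tool_rot: [3.136, -0.001, -0.059]
contact_force: [0.4, -0.5, 0.4]
finger_gap: 0.0855
time_s: 8.42
eef_pos: [0.5862, -0.0699, 0.1901]
tool_rot: [3.14, -0.006, -0.048]
contact_force: [-1.6, -0.4, -0.1]
finger_gap: 0.0857
```

```bash
python3 -m creep '[{"angular":[0,0.3,0.4],"translation":[-6,-5.5,-20],"grip":0},{"angular":[0,0,0],"translation":[0,0,-20],"grip":0},{"angular":[0,0,0],"translation":[0,0,0],"grip":0}]'
```

```text
time_s: 8.67
eef_pos: [0.5801, -0.0749, 0.1498]
tool_rot: [3.14, -0.0, -0.039]
contact_force: [-0.0, 1.3, -0.4]
finger_gap: 0.0853
```

```bash
python3 -m creep '[{"angular":[0,0,0],"translation":[0,0,-25],"grip":0},{"angular":[0,0,0],"translation":[0,0,-25],"grip":0},{"angular":[0,0,0],"translation":[0,0,-12],"grip":0},{"angular":[0,0,0],"translation":[0,0,0],"grip":0}]'
```

```text
time_s: 9.0
eef_pos: [0.5802, -0.0785, 0.0902]
tool_rot: [3.138, -0.002, -0.043]
contact_force: [0.2, -0.0, 0.3]
finger_gap: 0.0853
```

```bash
python3 -m creep '[{"angular":[0.2,0.1,0],"translation":[0,3,-5],"grip":0},{"angular":[0,0,0],"translation":[0,0,0],"grip":0}]';  python3 -m creep '[{"angular":[0,0,0],"translation":[0,0,0],"grip":0.15},{"angular":[0,0,0],"translation":[0,0,0],"grip":0.25},{"angular":[0,0,0],"translation":[0,0,0],"grip":0.4},{"angular":[0,0,0],"translation":[0,0,0],"grip":0.6},{"angular":[0,0,0],"translation":[0,0,0],"grip":0.6}]' 60
```

```text
time_s: 9.17
eef_pos: [0.5805, -0.0762, 0.0866]
tool_rot: [3.142, -0.001, -0.045]
contact_force: [0.2, 0.4, 0.1]
finger_gap: 0.0856
time_s: 9.58
eef_pos: [0.5824, -0.0764, 0.0909]
tool_rot: [-3.142, -0.006, -0.045]
contact_force: [-0.2, 0.4, -2.6]
finger_gap: 0.0584
```

```bash
python3 -m creep '[{"angular":[0,0.2,0.3],"translation":[0,0,5],"grip":0.7},{"angular":[0,0,0],"translation":[0,0,10],"grip":0.7},{"angular":[0,0,0],"translation":[0,0,25],"grip":0.7},{"angular":[0,0,0],"translation":[0,0,35],"grip":0.7},{"angular":[0,0,0],"translation":[0,0,35],"grip":0.7}]'
```

```text
time_s: 10.0
eef_pos: [0.577, -0.0759, 0.1994]
tool_rot: [-3.141, 0.013, -0.038]
contact_force: [1.2, 0.3, -1.1]
finger_gap: 0.0591
```

```bash
python3 -m creep '[{"angular":[0,-0.5,0],"translation":[0,-5,38],"grip":0.7},{"angular":[0,0,0],"translation":[-5,-30,15],"grip":0.7},{"angular":[0,0,0],"translation":[-10,-36,0],"grip":0.7},{"angular":[0,0,0],"translation":[-18,-36,0],"grip":0.7},{"angular":[0,0,0],"translation":[-18,-36,0],"grip":0.7}]'; python3 -m creep '[{"angular":[0,0,0],"translation":[-20,-35,0],"grip":0.7},{"angular":[0,0,0],"translation":[-20,-35,0],"grip":0.7},{"angular":[0,0,0],"translation":[-20,-35,0],"grip":0.7},{"angular":[0,0,0],"translation":[-18,-25,0],"grip":0.7},{"angular":[0,0,0],"translation":[0,0,0],"grip":0.7}]'
```

```text
time_s: 10.42
eef_pos: [0.5312, -0.2123, 0.2689]
tool_rot: [-3.138, -0.014, -0.02]
contact_force: [0.3, -0.8, -2.4]
finger_gap: 0.0585
time_s: 10.83
eef_pos: [0.4426, -0.355, 0.2744]
tool_rot: [3.14, -0.016, -0.028]
contact_force: [-0.3, -0.5, -2.6]
finger_gap: 0.0585
```

Next I correct the pose and lower it. Place height is about TCP .090.

```bash
python3 -m creep '[{"angular":[0,0.8,-0.5],"translation":[-20,-23,-20],"grip":0.7},{"angular":[0,0,0],"translation":[0,0,-35],"grip":0.7},{"angular":[0,0,0],"translation":[0,0,-35],"grip":0.7},{"angular":[0,0,0],"translation":[0,0,-35],"grip":0.7},{"angular":[0,0,0],"translation":[0,0,-5],"grip":0.7}]'; python3 -m creep '[{"angular":[0,0,0],"translation":[0,0,0],"grip":0.7}]'
```

```text
time_s: 11.25
eef_pos: [0.421, -0.3825, 0.1493]
tool_rot: [3.132, -0.011, -0.045]
contact_force: [-1.0, 1.2, -2.6]
finger_gap: 0.0586
time_s: 11.33
eef_pos: [0.4205, -0.382, 0.1487]
tool_rot: [3.133, -0.009, -0.045]
contact_force: [0.2, -0.6, -1.0]
finger_gap: 0.0587
```

```bash
python3 -m creep '[{"angular":[0.5,0.6,0.4],"translation":[0,0,-20],"grip":0.7},{"angular":[0,0,0],"translation":[0,0,-20],"grip":0.7},{"angular":[0,0,0],"translation":[0,0,-6],"grip":0.7},{"angular":[0,0,0],"translation":[0,0,0],"grip":0.7}]'; python3 -m creep '[{"angular":[0,0.2,0],"translation":[0,0,-4],"grip":0.7},{"angular":[0,0,0],"translation":[0,0,0],"grip":0.7}]'
```

```text
time_s: 11.67
eef_pos: [0.424, -0.3831, 0.1086]
tool_rot: [3.138, -0.003, -0.037]
contact_force: [-0.7, 0.7, -2.4]
finger_gap: 0.059
time_s: 11.83
eef_pos: [0.4255, -0.3836, 0.1076]
tool_rot: [3.136, -0.002, -0.036]
contact_force: [-0.9, -0.2, -3.1]
finger_gap: 0.0589
```

```bash
python3 -m creep '[{"angular":[0.3,0,0],"translation":[-1,0,-8],"grip":0.7},{"angular":[0,0,0],"translation":[0,0,0],"grip":0.7}]'; python3 -m creep '[{"angular":[0,0.1,0],"translation":[0,0,-6],"grip":0.7},{"angular":[0,0,0],"translation":[0,0,0],"grip":0.7}]'; python3 -m creep '[{"angular":[0,0.1,0],"translation":[0,0,-4],"grip":0.7},{"angular":[0,0,0],"translation":[0,0,0],"grip":0.7}]'
```

```text
time_s: 12.0
eef_pos: [0.4257, -0.3842, 0.1015]
tool_rot: [3.14, -0.005, -0.036]
contact_force: [1.4, 0.5, -2.1]
finger_gap: 0.059
time_s: 12.17
eef_pos: [0.426, -0.3846, 0.096]
tool_rot: [3.139, -0.004, -0.036]
contact_force: [1.1, 0.5, -3.5]
finger_gap: 0.0587
time_s: 12.33
eef_pos: [0.4259, -0.3847, 0.0916]
tool_rot: [3.139, -0.003, -0.036]
contact_force: [0.1, 0.5, -2.4]
finger_gap: 0.0587
```

```bash
python3 -m creep '[{"angular":[0,0.1,0],"translation":[0,0,-3],"grip":0.7},{"angular":[0,0,0],"translation":[0,0,0],"grip":0.7}]'; python3 -m creep '[{"angular":[0,0.1,0],"translation":[0,0,-3],"grip":0.7},{"angular":[0,0,0],"translation":[0,0,0],"grip":0.7}]'; python3 -m creep '[{"angular":[0,0.1,0],"translation":[0,0,-3],"grip":0.7},{"angular":[0,0,0],"translation":[0,0,0],"grip":0.7}]'
```

```text
time_s: 12.5
eef_pos: [0.4269, -0.3851, 0.091]
tool_rot: [3.137, -0.003, -0.036]
contact_force: [0.3, 0.6, -3.6]
finger_gap: 0.0588
time_s: 12.67
eef_pos: [0.4281, -0.3856, 0.0912]
tool_rot: [3.135, -0.004, -0.036]
contact_force: [-0.5, 0.7, -3.0]
finger_gap: 0.0583
time_s: 12.83
eef_pos: [0.4292, -0.386, 0.091]
tool_rot: [3.133, -0.005, -0.036]
contact_force: [-0.8, 0.1, -3.2]
finger_gap: 0.0588
```

Stalled at .091, which is the expected height, so it is seated. Releasing.

```bash
python3 -m creep '[{"angular":[0,0,0],"translation":[0,0,0],"grip":0.25},{"angular":[0,0,0],"translation":[0,0,0],"grip":0.1},{"angular":[0,0,0],"translation":[0,0,0],"grip":0},{"angular":[0,0,0],"translation":[0,0,0],"grip":0}]'; python3 -m creep '[{"angular":[0.4,0.2,0],"translation":[0,0,20],"grip":0},{"angular":[0,0,0],"translation":[0,0,38],"grip":0},{"angular":[0,0,0],"translation":[0,0,38],"grip":0},{"angular":[0,0,0],"translation":[0,0,30],"grip":0},{"angular":[0,0,0],"translation":[0,0,0],"grip":0}]'
python3 - <<'E'
from h import *
p,d=imaging.capture('scene');cv2.imwrite('pics/s3.png',cv2.resize(p[180:330,80:400,::-1],None,fx=2.5,fy=2.5,interpolation=2))
E
```

```text
time_s: 13.17
eef_pos: [0.4296, -0.3863, 0.0905]
tool_rot: [3.133, -0.006, -0.036]
contact_force: [-0.6, 0.7, 0.2]
finger_gap: 0.0853
time_s: 13.58
eef_pos: [0.4275, -0.3847, 0.217]
tool_rot: [-3.138, 0.006, -0.036]
contact_force: [0.5, -0.5, -0.5]
finger_gap: 0.0853
```

View pics/s3.png

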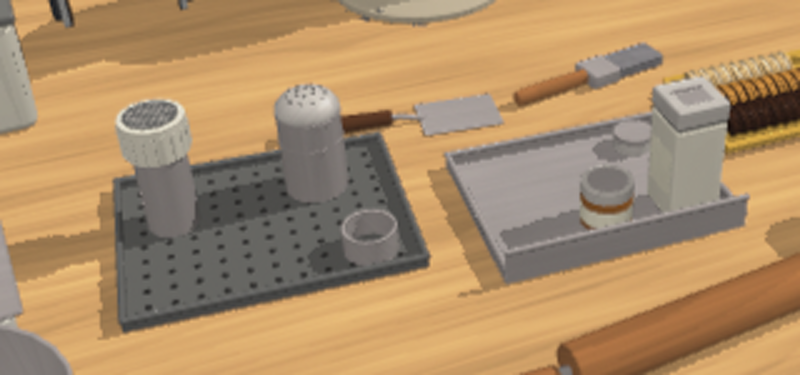

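The shaker at (155,165) and dredger (312,140) stand upright on the pan; the jar and canister haven't moved. Canister next.

```bash
python3 -m creep '[{"angular":[0,0,0],"translation":[13,38,4],"grip":0},{"angular":[0,0,0],"translation":[13,38,0],"grip":0},{"angular":[0,0,0],"translation":[13,38,0],"grip":0},{"angular":[0,0,0],"translation":[13,38,0],"grip":0},{"angular":[0,0,0],"translation":[13,38,0],"grip":0}]'; python3 -m creep '[{"angular":[0,0,0],"translation":[13,38,0],"grip":0},{"angular":[0,0,0],"translation":[13,38,0],"grip":0},{"angular":[0,0,0],"translation":[13,38,0],"grip":0},{"angular":[0,0,0],"translation":[13,38,0],"grip":0},{"angular":[0,0,0],"translation":[13,38,0],"grip":0}]'; python3 -m creep '[{"angular":[0,0,0],"translation":[10,20,0],"grip":0},{"angular":[0,0,0],"translation":[0,0,0],"grip":0}]'
```

```text
time_s: 14.05
eef_pos: [0.4871, -0.1982, 0.2147]
tool_rot: [-3.141, 0.012, -0.056]
contact_force: [0.6, -0.8, 0.6]
finger_gap: 0.0854
time_s: 14.47
eef_pos: [0.5501, 0.0006, 0.2079]
tool_rot: [-3.141, 0.021, -0.057]
contact_force: [-0.2, -1.3, 0.9]
finger_gap: 0.0854
time_s: 14.63
eef_pos: [0.5614, 0.0319, 0.2049]
tool_rot: [-3.137, 0.023, -0.046]
contact_force: [0.3, -0.2, 0.5]
finger_gap: 0.0852
```

```bash
python3 -m creep '[{"angular":[-0.2,-1.3,0.6],"translation":[16,26,0],"grip":0},{"angular":[0,0,0],"translation":[16,26,0],"grip":0},{"angular":[0,0,0],"translation":[0,0,0],"grip":0}]'; python3 -m creep '[{"angular":[0,0,0],"translation":[0,0,-22],"grip":0},{"angular":[0,0,0],"translation":[0,0,-22],"grip":0},{"angular":[0,0,0],"translation":[0,0,0],"grip":0}]'
```

```text
time_s: 14.88
eef_pos: [0.5923, 0.0861, 0.2001]
tool_rot: [-3.141, 0.006, -0.034]
contact_force: [0.2, 0.5, 0.5]
finger_gap: 0.0853
time_s: 15.13
eef_pos: [0.5917, 0.0867, 0.1518]
tool_rot: [3.141, 0.008, -0.031]
contact_force: [-1.2, -0.3, 0.3]
finger_gap: 0.0852
```

```bash
python3 -m creep '[{"angular":[0,-0.4,0],"translation":[2,-3,-22],"grip":0},{"angular":[0,0,0],"translation":[0,0,-22],"grip":0},{"angular":[0,0,0],"translation":[0,0,-14],"grip":0},{"angular":[0,0,0],"translation":[0,0,0],"grip":0}]'
```

```text
time_s: 15.47
eef_pos: [0.5921, 0.0802, 0.0905]
tool_rot: [3.139, 0.005, -0.033]
contact_force: [0.6, 0.8, -1.0]
finger_gap: 0.0855
```

```bash
python3 -m creep '[{"angular":[0.1,-0.3,0],"translation":[2,4,0],"grip":0},{"angular":[0,0,0],"translation":[0,0,0],"grip":0}]'; python3 -m creep '[{"angular":[0,0,0],"translation":[0,0,0],"grip":0.15},{"angular":[0,0,0],"translation":[0,0,0],"grip":0.25},{"angular":[0,0,0],"translation":[0,0,0],"grip":0.4},{"angular":[0,0,0],"translation":[0,0,0],"grip":0.6},{"angular":[0,0,0],"translation":[0,0,0],"grip":0.6}]' 60
```

```text
time_s: 15.63
eef_pos: [0.5937, 0.0831, 0.0905]
tool_rot: [3.141, 0.002, -0.035]
contact_force: [0.2, 0.8, -0.2]
finger_gap: 0.0853
time_s: 16.05
eef_pos: [0.5954, 0.0834, 0.0946]
tool_rot: [-3.141, -0.003, -0.035]
contact_force: [-0.3, -0.3, -2.8]
finger_gap: 0.0555
```

```bash
python3 -m creep '[{"angular":[0,0.2,0],"translation":[0,0,5],"grip":0.7},{"angular":[0,0,0],"translation":[0,0,10],"grip":0.7},{"angular":[0,0,0],"translation":[0,0,25],"grip":0.7},{"angular":[0,0,0],"translation":[0,0,35],"grip":0.7},{"angular":[0,0,0],"translation":[0,0,35],"grip":0.7}]'; python3 -m creep '[{"angular":[0,-0.5,0],"translation":[0,-10,35],"grip":0.7},{"angular":[0,0,0],"translation":[-5,-36,3],"grip":0.7},{"angular":[0,0,0],"translation":[-5,-38,0],"grip":0.7},{"angular":[0,0,0],"translation":[-5,-38,0],"grip":0.7},{"angular":[0,0,0],"translation":[-5,-38,0],"grip":0.7}]'; python3 -m creep '[{"angular":[0,0,0],"translation":[-5,-38,0],"grip":0.7},{"angular":[0,0,0],"translation":[-5,-38,0],"grip":0.7},{"angular":[0,0,0],"translation":[-5,-38,0],"grip":0.7},{"angular":[0,0,0],"translation":[-5,-38,0],"grip":0.7},{"angular":[0,0,0],"translation":[-5,-38,0],"grip":0.7}]'
```

```text
time_s: 16.47
eef_pos: [0.5899, 0.0822, 0.2029]
tool_rot: [3.138, 0.016, -0.034]
contact_force: [0.9, 0.0, -3.0]
finger_gap: 0.0555
time_s: 16.88
eef_pos: [0.5727, -0.0705, 0.2567]
tool_rot: [-3.137, -0.011, -0.017]
contact_force: [0.8, -0.5, -2.8]
finger_gap: 0.0553
time_s: 17.3
eef_pos: [0.5436, -0.2689, 0.2624]
tool_rot: [-3.138, -0.014, -0.015]
contact_force: [0.4, 1.0, -3.1]
finger_gap: 0.0554
```

```bash
python3 -m creep '[{"angular":[0,0.8,-0.8],"translation":[-9,-38,0],"grip":0.7},{"angular":[0,0,0],"translation":[-9,-38,0],"grip":0.7},{"angular":[0,0,0],"translation":[0,-8,-20],"grip":0.7},{"angular":[0,0,0],"translation":[0,0,-35],"grip":0.7},{"angular":[0,0,0],"translation":[0,0,0],"grip":0.7}]'
```

```text
time_s: 17.72
eef_pos: [0.5183, -0.3706, 0.2121]
tool_rot: [3.137, -0.003, -0.045]
contact_force: [-1.0, 1.7, -3.3]
finger_gap: 0.0553
```

```bash
python3 -m creep '[{"angular":[0.2,0.2,0.4],"translation":[7,18,-10],"grip":0.7},{"angular":[0,0,0],"translation":[0,0,-25],"grip":0.7},{"angular":[0,0,0],"translation":[0,0,-35],"grip":0.7},{"angular":[0,0,0],"translation":[0,0,-15],"grip":0.7},{"angular":[0,0,0],"translation":[0,0,0],"grip":0.7}]'
```

```text
time_s: 18.13
eef_pos: [0.5272, -0.3515, 0.1327]
tool_rot: [3.14, -0.003, -0.038]
contact_force: [0.4, 0.1, -2.8]
finger_gap: 0.0554
```

```bash
python3 -m creep '[{"angular":[0,0.2,0],"translation":[0,0,-18],"grip":0.7},{"angular":[0,0,0],"translation":[0,0,-8],"grip":0.7},{"angular":[0,0,0],"translation":[0,0,0],"grip":0.7}]'; python3 -m creep '[{"angular":[0.1,0.1,0],"translation":[0,0,-6],"grip":0.7},{"angular":[0,0,0],"translation":[0,0,0],"grip":0.7}]';  python3 -m creep '[{"angular":[0.1,0,0],"translation":[0,0,-5],"grip":0.7},{"angular":[0,0,0],"translation":[0,0,0],"grip":0.7}]'
```

```text
time_s: 18.38
eef_pos: [0.5296, -0.3505, 0.1112]
tool_rot: [3.139, -0.002, -0.036]
contact_force: [-0.2, -0.3, -2.9]
finger_gap: 0.0554
time_s: 18.55
eef_pos: [0.5309, -0.3506, 0.1078]
tool_rot: [3.14, -0.003, -0.035]
contact_force: [0.4, -0.2, -1.6]
finger_gap: 0.0554
time_s: 18.72
eef_pos: [0.5318, -0.3511, 0.1046]
tool_rot: [3.141, -0.005, -0.035]
contact_force: [-0.8, -1.3, -3.1]
finger_gap: 0.0548
```

```bash
python3 -m creep '[{"angular":[0,0.3,0],"translation":[-2,0,-6],"grip":0.7},{"angular":[0,0,0],"translation":[0,0,0],"grip":0.7}]';  python3 -m creep '[{"angular":[0,0,0],"translation":[-1,0,-5],"grip":0.7},{"angular":[0,0,0],"translation":[0,0,0],"grip":0.7}]'; python3 -m creep '[{"angular":[0,0,0],"translation":[0,0,-4],"grip":0.7},{"angular":[0,0,0],"translation":[0,0,0],"grip":0.7}]'
```

```text
time_s: 18.88
eef_pos: [0.53, -0.3515, 0.0991]
tool_rot: [3.14, -0.001, -0.035]
contact_force: [-0.2, -0.1, -2.5]
finger_gap: 0.0557
time_s: 19.05
eef_pos: [0.5299, -0.3514, 0.0945]
tool_rot: [3.14, -0.002, -0.035]
contact_force: [0.5, 1.2, -2.2]
finger_gap: 0.0553
time_s: 19.22
eef_pos: [0.5317, -0.3509, 0.0946]
tool_rot: [3.139, -0.006, -0.034]
contact_force: [-0.5, 0.9, -3.1]
finger_gap: 0.0555
```

Stalled at .0945, so it is seated. Releasing, then up and across towards the jar.

```bash
python3 -m creep '[{"angular":[0,0,0],"translation":[0,0,0],"grip":0.25},{"angular":[0,0,0],"translation":[0,0,0],"grip":0.1},{"angular":[0,0,0],"translation":[0,0,0],"grip":0},{"angular":[0,0,0],"translation":[0,0,0],"grip":0},{"angular":[0,0,0],"translation":[0,0,0],"grip":0}]'; python3 -m creep '[{"angular":[0,0.3,0],"translation":[0,0,20],"grip":0},{"angular":[0,0,0],"translation":[0,0,38],"grip":0},{"angular":[0,0,0],"translation":[0,0,38],"grip":0},{"angular":[0,0,0],"translation":[0,0,38],"grip":0},{"angular":[0,0,0],"translation":[0,0,0],"grip":0}]'
python3 - <<'E'
from h import *
p,d=imaging.capture('scene');cv2.imwrite('pics/s4.png',cv2.resize(p[180:330,80:400,::-1],None,fx=2.5,fy=2.5,interpolation=2))
p,d=imaging.capture('top');P=cloud('top',d).reshape(-1,3)
for nm,c,z0,z1 in[('can',(.53,-.35),.126,.14),('shk',(.427,-.384),.119,.131),('dre',(.421,-.243),.095,.12),('jar',(.588,.001),.046,.056)]:
    m=(np.hypot(P[:,0]-c[0],P[:,1]-c[1])<.045)&(P[:,2]>z0)&(P[:,2]<z1);q=P[m]
    if len(q)<9: print(nm,len(q));continue
    (x,y),w,a=cv2.minAreaRect((q[:,:2]*1000).astype(np.float32));print(nm,len(q),q.mean(0).round(4),round(x,1),round(y,1),np.round(w,1),round(a,1))
E
```

```text
time_s: 19.63
eef_pos: [0.5319, -0.3517, 0.0948]
tool_rot: [3.138, -0.008, -0.034]
contact_force: [-0.2, -1.3, -0.5]
finger_gap: 0.0858
time_s: 20.05
eef_pos: [0.529, -0.3506, 0.2291]
tool_rot: [-3.141, 0.007, -0.035]
contact_force: [0.7, -0.6, 0.2]
finger_gap: 0.0852
can 1065 [ 0.5289 -0.3489  0.1336] 530.7 -350.2 [56.4 56. ] 88.5
shk 1050 [ 0.4276 -0.3836  0.1277] 428.3 -384.9 [59.1 59.5] 50.9
dre 1057 [ 0.4203 -0.2417  0.11  ] 421.3 -244.2 [59.7 62.9] 8.2
jar 554 [0.588  0.0022 0.0522] 588.2 2.6 [51.7 49.7] 6.9
```

View pics/s4.png

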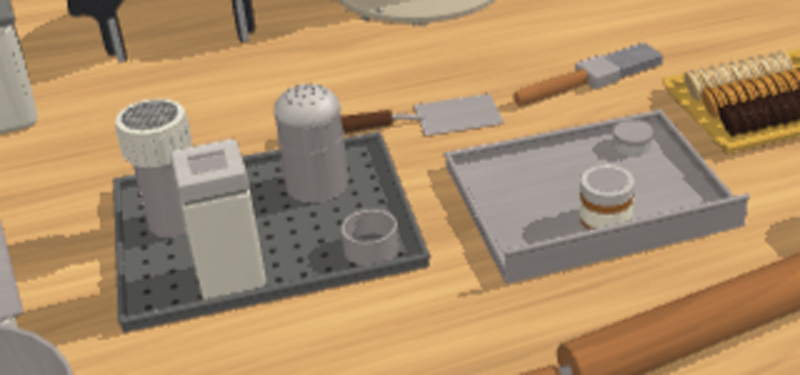

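All three stand on the pan and the jar hasn't moved. Now a detour over the gift tray to measure the free end close up.

```bash
python3 -m creep '[{"angular":[0,0,0],"translation":[0,38,8],"grip":0},{"angular":[0,-0.3,0],"translation":[0,40,8],"grip":0},{"angular":[0,0,0],"translation":[0,40,8],"grip":0},{"angular":[0,0,0],"translation":[-4,40,4],"grip":0},{"angular":[0,0,0],"translation":[-4,40,4],"grip":0}]'; python3 -m creep '[{"angular":[0,0,0],"translation":[-5,40,4],"grip":0},{"angular":[0,0,0],"translation":[-5,40,4],"grip":0},{"angular":[0,0,0],"translation":[-5,40,4],"grip":0},{"angular":[0,0,0],"translation":[-5,40,4],"grip":0},{"angular":[0,0,0],"translation":[-5,40,4],"grip":0}]'; python3 -m creep '[{"angular":[0,0,0],"translation":[-8,40,0],"grip":0},{"angular":[0,0,0],"translation":[-8,40,0],"grip":0},{"angular":[0,0,0],"translation":[-8,40,0],"grip":0},{"angular":[0,0,0],"translation":[-8,40,0],"grip":0},{"angular":[0,0,0],"translation":[-8,40,0],"grip":0}]'
```

```text
time_s: 20.57
eef_pos: [0.5133, -0.155, 0.2485]
tool_rot: [-3.14, 0.017, -0.051]
contact_force: [1.3, 1.5, 0.2]
finger_gap: 0.0858
time_s: 20.98
eef_pos: [0.4824, 0.0507, 0.262]
tool_rot: [-3.141, 0.028, -0.052]
contact_force: [0.8, 0.4, -0.9]
finger_gap: 0.0855
time_s: 21.4
eef_pos: [0.4375, 0.2539, 0.2563]
tool_rot: [3.138, 0.036, -0.053]
contact_force: [1.5, -0.9, 0.6]
finger_gap: 0.0852
```

```bash
python3 -m creep '[{"angular":[0.2,-1,0],"translation":[0,38,5],"grip":0},{"angular":[0,-1,0.3],"translation":[0,36,5],"grip":0},{"angular":[0,0,0],"translation":[0,0,0],"grip":0},{"angular":[0,0,0],"translation":[0,0,0],"grip":0}]';  python3 - <<'E'
from h import *
s=sensors.state();print(s['eef_pos'],s['tool_rot'])
p,d=imaging.capture('wrist');cv2.imwrite('pics/w5.png',p[:,:,::-1]);np.save('pics/w5.npy',d)
import pickle;pickle.dump(s,open('pics/w5.pkl','wb'))
E
```

```text
time_s: 21.73
eef_pos: [0.4305, 0.3402, 0.26]
tool_rot: [3.141, 0.009, -0.034]
contact_force: [0.0, -0.3, 0.3]
finger_gap: 0.0854
[0.43050656 0.34024739 0.25998847] [ 3.1414176   0.00938557 -0.03447095]
```

View pics/w5.png

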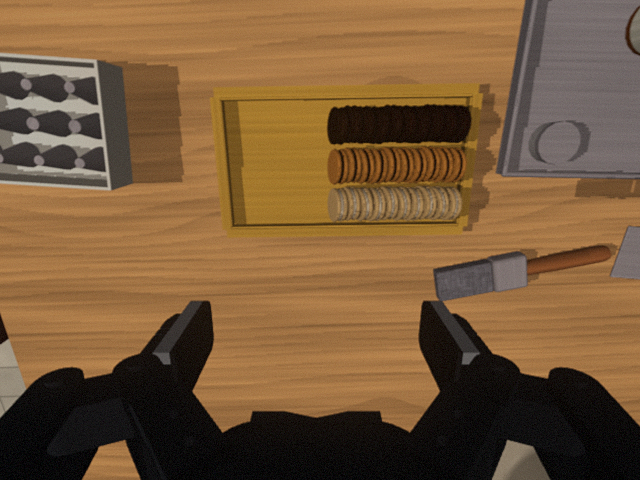

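The wrist view shows the gift tray's outer rim corners near (212,90), (482,85), (468,235) and (225,237), with the free floor between x≈225 and 328. I'll refine on an enlargement.

Run:
```python
import cv2
p=cv2.imread('pics/w5.png');cv2.imwrite('pics/w5c.png',cv2.resize(p[75:245,200:360],None,fx=3.5,fy=3.5,interpolation=2))
cv2.imwrite('pics/w5d.png',cv2.resize(p[75:245,340:500],None,fx=3.5,fy=3.5,interpolation=2))
```

```text
(no output)
```

View pics/w5c.png

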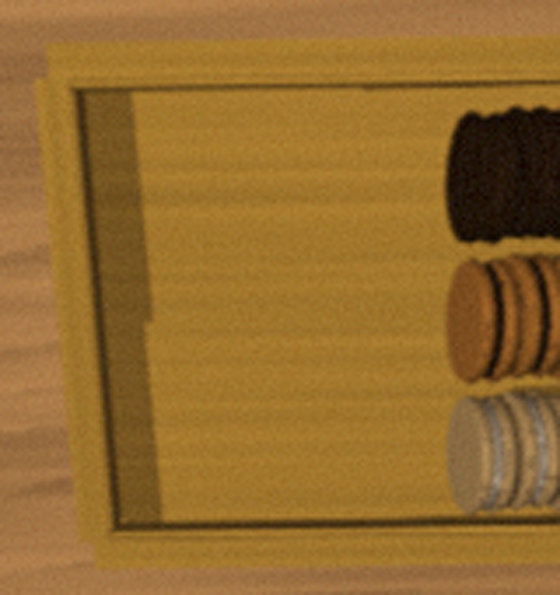

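View pics/w5d.png

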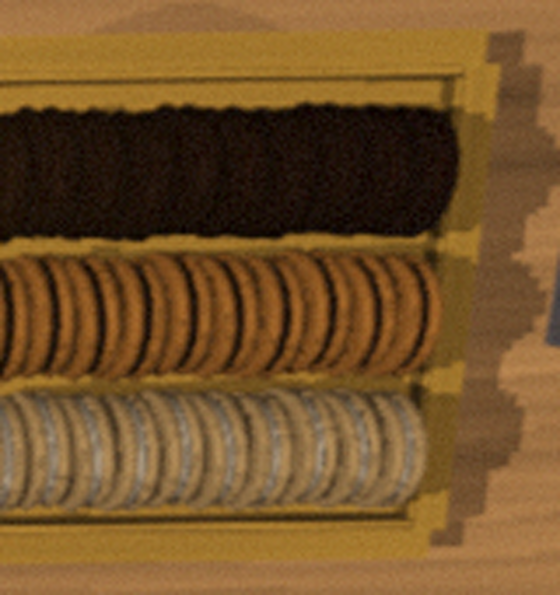

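Run:
```python
from h import *
import pickle
s=pickle.load(open('pics/w5.pkl','rb'))
L=lambda x,y:(200+x/3.5,75+y/3.5);Rr=lambda x,y:(340+x/3.5,75+y/3.5)
inn=[L(75,90),Rr(462,75),Rr(410,515),L(115,525)]
for z in(.003,.014):
    q=np.array([onz('wrist',*k,z,s) for k in inn]);print(z,q.round(4).tolist(),[np.linalg.norm(q[i]-q[i-1]).round(4) for i in range(4)],q.mean(0))
    y=(q[0]+q[3]-q[1]-q[2])[:2];y/=np.linalg.norm(y);print('ydir',y,'free',q.mean(0)[:2]+.0765*y,'from +y end',((q[0]+q[3])/2)[:2]-.0505*y, 'from mid inner')
out=[L(45,45),Rr(490,30),Rr(430,557),L(95,568)]
q=np.array([onz('wrist',*k,.014,s) for k in out]);print(q.round(4).tolist(),[np.linalg.norm(q[i]-q[i-1]).round(4) for i in range(4)],q.mean(0))
# depth rim
P=cloud('wrist',np.load('pics/w5.npy'),s)
for u,v in [(280,160),(206+4,150),(217,150),(280,90),(280,235)]: print(u,v,P[v,u].round(4))
# biscuits end faces from depth: highest pts
Q=P.reshape(-1,3);m=(Q[:,2]>.02)&(Q[:,2]<.05)&(Q[:,0]>.39)&(Q[:,0]<.54)&(Q[:,1]>.25)&(Q[:,1]<.36);print(np.nanpercentile(Q[m][:,1],[90,98,99.5]))
```

```text
0.003 [[0.5344, 0.4345, 0.003], [0.5295, 0.1727, 0.003], [0.3937, 0.1764, 0.003], [0.3993, 0.4369, 0.003]] [np.float64(0.1351), np.float64(0.2619), np.float64(0.1358), np.float64(0.2605)] [0.46420057 0.30514374 0.003     ]
ydir [0.02016269 0.99979671] free [0.46574301 0.38162819] from +y end [0.46581537 0.38521587] from mid inner
0.014 [[0.5337, 0.4318, 0.014], [0.5289, 0.1772, 0.014], [0.3968, 0.1809, 0.014], [0.4023, 0.4341, 0.014]] [np.float64(0.1314), np.float64(0.2546), np.float64(0.1321), np.float64(0.2533)] [0.46540298 0.30600995 0.014     ]
ydir [0.02016269 0.99979671] free [0.46694543 0.3824944 ] from +y end [0.466945   0.38247315] from mid inner
[[0.546, 0.439, 0.014], [0.5406, 0.1704, 0.014], [0.3824, 0.1731, 0.014], [0.388, 0.4422, 0.014]] [np.float64(0.1581), np.float64(0.2687), np.float64(0.1583), np.float64(0.2691)] [0.46425347 0.30619444 0.014     ]
280 160 [0.4712 0.3774 0.0008]
210 150 [ 0.4846  0.4539 -0.0008]
217 150 [0.4852 0.4421 0.0142]
280 90 [0.5416 0.3715 0.0148]
280 235 [0.3888 0.3815 0.0145]
[0.31490711 0.32025554 0.32176823]
```

Free end is at (.466,.382): the inner rim measures 134 x 254 mm, as it should, and the top-camera estimate agrees. Going to the jar.

```bash
python3 -m creep '[{"angular":[0,0,0],"translation":[16,-37,0],"grip":0},{"angular":[0,0,0],"translation":[17,-37,0],"grip":0},{"angular":[0,0,0],"translation":[17,-37,0],"grip":0},{"angular":[0,0,0],"translation":[17,-37,0],"grip":0},{"angular":[0,0,0],"translation":[17,-37,0],"grip":0}]'; python3 -m creep '[{"angular":[0,0,0],"translation":[17,-37,0],"grip":0},{"angular":[0,0,0],"translation":[17,-37,-10],"grip":0},{"angular":[0,0,0],"translation":[17,-37,-10],"grip":0},{"angular":[0,0,0],"translation":[8,-17,-20],"grip":0},{"angular":[0,0,0],"translation":[0,0,0],"grip":0}]'
```

```text
time_s: 22.2
eef_pos: [0.5093, 0.1552, 0.2553]
tool_rot: [-3.14, 0.018, -0.02]
contact_force: [1.0, 0.3, 0.5]
finger_gap: 0.0859
time_s: 22.62
eef_pos: [0.5657, 0.0108, 0.2129]
tool_rot: [3.137, 0.021, -0.042]
contact_force: [-0.5, -0.4, -0.4]
finger_gap: 0.0855
```

```bash
python3 -m creep '[{"angular":[0.2,-1.2,0.2],"translation":[22,-9,-20],"grip":0},{"angular":[0,0,0],"translation":[0,0,-35],"grip":0},{"angular":[0,0,0],"translation":[0,0,-35],"grip":0},{"angular":[0,0,0],"translation":[0,0,-20],"grip":0},{"angular":[0,0,0],"translation":[0,0,0],"grip":0}]'; python3 -m creep '[{"angular":[0,0,0],"translation":[0,0,0],"grip":0}]'
```

```text
time_s: 23.03
eef_pos: [0.5856, -0.0064, 0.0986]
tool_rot: [3.14, 0.001, -0.051]
contact_force: [-0.6, 0.6, 0.6]
finger_gap: 0.0853
time_s: 23.12
eef_pos: [0.5845, -0.0068, 0.0979]
tool_rot: [3.14, 0.004, -0.052]
contact_force: [0.1, 1.0, 0.1]
finger_gap: 0.0857
```

```bash
python3 -m creep '[{"angular":[0,-0.2,0.6],"translation":[4,9,-15],"grip":0},{"angular":[0,0,0],"translation":[0,0,-15],"grip":0},{"angular":[0,0,0],"translation":[0,0,0],"grip":0}]'; python3 -m creep '[{"angular":[0,0,0],"translation":[0,0,-20],"grip":0},{"angular":[0,0,0],"translation":[0,0,-10],"grip":0},{"angular":[0,0,0],"translation":[0,0,0],"grip":0}]'
```

```text
time_s: 23.37
eef_pos: [0.5891, 0.002, 0.071]
tool_rot: [3.141, -0.002, -0.043]
contact_force: [-0.3, -0.5, 0.1]
finger_gap: 0.0854
time_s: 23.62
eef_pos: [0.5911, 0.0024, 0.0454]
tool_rot: [3.141, -0.008, -0.043]
contact_force: [0.4, 0.8, -0.5]
finger_gap: 0.0855
```

```bash
python3 -m creep '[{"angular":[0,0.5,0],"translation":[-3,0,-14],"grip":0},{"angular":[0,0,0],"translation":[0,0,-10],"grip":0},{"angular":[0,0,0],"translation":[0,0,0],"grip":0}]'; python3 -m creep '[{"angular":[0,0,0],"translation":[0,0,-6],"grip":0},{"angular":[0,0,0],"translation":[0,0,0],"grip":0}]'
```

```text
time_s: 23.87
eef_pos: [0.5894, 0.0023, 0.0231]
tool_rot: [3.141, -0.002, -0.043]
contact_force: [1.0, -0.7, -0.0]
finger_gap: 0.0855
time_s: 24.03
eef_pos: [0.5894, 0.0023, 0.0168]
tool_rot: [3.141, -0.002, -0.044]
contact_force: [-0.3, 0.2, 0.5]
finger_gap: 0.0859
```

```bash
python3 -m creep '[{"angular":[0,0,0],"translation":[0,0,0],"grip":0.15},{"angular":[0,0,0],"translation":[0,0,0],"grip":0.3},{"angular":[0,0,0],"translation":[0,0,0],"grip":0.45},{"angular":[0,0,0],"translation":[0,0,0],"grip":0.7},{"angular":[0,0,0],"translation":[0,0,0],"grip":0.7}]' 40;python3 -m creep '[{"angular":[0,0,0],"translation":[0,0,4],"grip":0.7},{"angular":[0,0,0],"translation":[0,0,8],"grip":0.7},{"angular":[0,0,0],"translation":[0,0,20],"grip":0.7}]'
```

```text
time_s: 24.45
eef_pos: [0.5898, 0.0022, 0.0176]
tool_rot: [3.141, -0.003, -0.044]
contact_force: [-0.6, 0.1, -1.8]
finger_gap: 0.0511
time_s: 24.7
eef_pos: [0.5877, 0.0022, 0.0481]
tool_rot: [3.141, 0.003, -0.043]
contact_force: [-0.7, -0.7, -1.6]
finger_gap: 0.0513
```

Jar held. I carry it to the gift tray while turning the tool about +91° so the jaws lie along the tray's x.

```bash
python3 -m creep '[{"angular":[0,0,7],"translation":[0,0,35],"grip":0.7},{"angular":[0,0,7],"translation":[-5,10,35],"grip":0.7},{"angular":[0,0,7],"translation":[-8,28,10],"grip":0.7},{"angular":[0,0,7],"translation":[-8,30,0],"grip":0.7},{"angular":[0,0,7],"translation":[-8,30,0],"grip":0.7}]';python3 -m creep '[{"angular":[0,0,7],"translation":[-10,30,0],"grip":0.7},{"angular":[0,0,7],"translation":[-10,30,0],"grip":0.7},{"angular":[0,0,7],"translation":[-10,30,0],"grip":0.7},{"angular":[0,0,7],"translation":[-10,30,0],"grip":0.7},{"angular":[0,0,7],"translation":[-10,30,0],"grip":0.7}]'
```

```text
time_s: 25.12
eef_pos: [0.5607, 0.094, 0.1383]
tool_rot: [3.13, -0.002, 0.576]
contact_force: [0.1, 0.0, -1.1]
finger_gap: 0.0508
time_s: 25.53
eef_pos: [0.5093, 0.2487, 0.1444]
tool_rot: [3.123, -0.006, 1.203]
contact_force: [0.4, 0.3, -1.6]
finger_gap: 0.0511
```

```bash
cat > corr.py <<'E'
import sys
from h import *
s=sensors.state();yaw=np.radians(float(sys.argv[1]))
d=R.from_euler('xyz',[np.pi,0,yaw])*R.from_euler('xyz',s['tool_rot']).inv()
print('ang',np.degrees(d.as_rotvec()).round(2),'pos',(s['eef_pos']*1000).round(1))
if len(sys.argv)>2: print('delta',(np.array([float(a) for a in sys.argv[2:5]])-s['eef_pos']*1000).round(1))
E
python3 -m creep '[{"angular":[0,0,7],"translation":[-10,32,0],"grip":0.7},{"angular":[0,0,7],"translation":[-10,32,0],"grip":0.7},{"angular":[0,0,6],"translation":[-10,32,0],"grip":0.7},{"angular":[0,0,0],"translation":[-10,32,0],"grip":0.7},{"angular":[0,0,0],"translation":[0,0,0],"grip":0.7}]'; python3 corr.py 88.8 466 383.5 17.6
```

```text
time_s: 25.95
eef_pos: [0.4641, 0.3882, 0.1494]
tool_rot: [3.119, -0.011, 1.577]
contact_force: [-0.1, 0.8, -0.7]
finger_gap: 0.0507
ang [-0.59  1.32 -1.56] pos [464.1 388.2 149.4]
delta [   1.9   -4.7 -131.8]
```

```bash
python3 -m creep '[{"angular":[-0.6,1.3,-1.5],"translation":[2,-4.5,-15],"grip":0.7},{"angular":[0,0,0],"translation":[0,0,-25],"grip":0.7},{"angular":[0,0,0],"translation":[0,0,-25],"grip":0.7},{"angular":[0,0,0],"translation":[0,0,-10],"grip":0.7},{"angular":[0,0,0],"translation":[0,0,0],"grip":0.7}]'; python3 corr.py 88.8 466 383.5 17.6
```

```text
time_s: 26.37
eef_pos: [0.4657, 0.3871, 0.0768]
tool_rot: [3.136, -0.003, 1.554]
contact_force: [0.5, -1.0, -0.9]
finger_gap: 0.0507
ang [-0.14  0.34 -0.26] pos [465.7 387.1  76.8]
delta [  0.3  -3.6 -59.2]
```

```bash
python3 -m creep '[{"angular":[-0.1,0.3,-0.2],"translation":[0.5,-4,-18],"grip":0.7},{"angular":[0,0,0],"translation":[0,0,-16],"grip":0.7},{"angular":[0,0,0],"translation":[0,0,0],"grip":0.7}]'; python3 corr.py 88.8 466 383.5 17.6
```

```text
time_s: 26.62
eef_pos: [0.4675, 0.3831, 0.0451]
tool_rot: [3.138, -0.001, 1.55]
contact_force: [-0.2, -0.0, -1.5]
finger_gap: 0.051
ang [-0.08  0.2  -0.  ] pos [467.5 383.1  45.1]
delta [ -1.5   0.4 -27.5]
```

```bash
python3 -m creep '[{"angular":[-0.1,0.2,0],"translation":[-2,0.5,-12],"grip":0.7},{"angular":[0,0,0],"translation":[0,0,-4],"grip":0.7},{"angular":[0,0,0],"translation":[0,0,0],"grip":0.7}]';python3 -m creep '[{"angular":[0,0,0],"translation":[-1,0,-6],"grip":0.7},{"angular":[0,0,0],"translation":[0,0,0],"grip":0.7}]'; python3 corr.py 88.8 466 383.5 17.6
```

```text
time_s: 26.87
eef_pos: [0.4668, 0.384, 0.0312]
tool_rot: [3.139, -0.001, 1.549]
contact_force: [0.7, -0.3, -1.7]
finger_gap: 0.0512
time_s: 27.03
eef_pos: [0.4662, 0.3845, 0.026]
tool_rot: [3.138, -0.002, 1.549]
contact_force: [-0.0, -1.0, -1.9]
finger_gap: 0.0509
ang [-0.11  0.21  0.07] pos [466.2 384.5  26. ]
delta [-0.2 -1.  -8.4]
```

```bash
python3 -m creep '[{"angular":[-0.1,0.2,0],"translation":[-1,-1.5,-5],"grip":0.7},{"angular":[0,0,0],"translation":[0,0,0],"grip":0.7}]';python3 -m creep '[{"angular":[0,0,0],"translation":[0,0,-4],"grip":0.7},{"angular":[0,0,0],"translation":[0,0,0],"grip":0.7}]';python3 -m creep '[{"angular":[0,0,0],"translation":[0,0,-3],"grip":0.7},{"angular":[0,0,0],"translation":[0,0,0],"grip":0.7}]'; python3 corr.py 88.8 466 383.5 17.6
```

```text
time_s: 27.2
eef_pos: [0.4654, 0.3832, 0.0213]
tool_rot: [3.141, -0.001, 1.549]
contact_force: [0.2, 0.2, -0.9]
finger_gap: 0.0508
time_s: 27.37
eef_pos: [0.4659, 0.3836, 0.0176]
tool_rot: [3.14, -0.002, 1.549]
contact_force: [0.5, -0.0, -0.6]
finger_gap: 0.0511
time_s: 27.53
eef_pos: [0.4661, 0.3841, 0.0172]
tool_rot: [3.137, -0.002, 1.549]
contact_force: [0.0, -1.2, -1.6]
finger_gap: 0.0507
ang [-0.12  0.24  0.07] pos [466.1 384.1  17.2]
delta [-0.1 -0.6  0.4]
```

Seated. Releasing and rising.

```bash
python3 -m creep '[{"angular":[-0.1,0.2,0],"translation":[0,0,0],"grip":0.4},{"angular":[0,0,0],"translation":[0,0,0],"grip":0.25},{"angular":[0,0,0],"translation":[0,0,0],"grip":0.15},{"angular":[0,0,0],"translation":[0,0,0],"grip":0.15},{"angular":[0,0,0],"translation":[0,0,0],"grip":0.15}]';python3 -m creep '[{"angular":[0,0,0],"translation":[0,0,10],"grip":0.15},{"angular":[0,0,0],"translation":[0,0,30],"grip":0.15},{"angular":[0,0,0],"translation":[0,0,35],"grip":0},{"angular":[0,0,0],"translation":[0,0,38],"grip":0},{"angular":[0,0,0],"translation":[0,0,38],"grip":0}]'
python3 - <<'E'
from h import *
p,d=imaging.capture('scene');cv2.imwrite('pics/s6.png',cv2.resize(p[150:290,330:490,::-1],None,fx=4,fy=4,interpolation=2))
for n in('top','scene'):
    if n=='top': p,d=imaging.capture(n)
    P=cloud(n,d).reshape(-1,3)
    m=(np.hypot(P[:,0]-.466,P[:,1]-.382)<.05)&(P[:,2]>.044)&(P[:,2]<.06);q=P[m]
    print(n,len(q),cv2.minAreaRect((q[:,:2]*1000).astype(np.float32)),q[:,2].mean() if len(q) else 0)
E
python3 corr.py 88.8
```

```text
time_s: 27.95
eef_pos: [0.4663, 0.3844, 0.0172]
tool_rot: [3.141, -0.001, 1.549]
contact_force: [0.4, -0.2, -0.0]
finger_gap: 0.0726
time_s: 28.37
eef_pos: [0.4612, 0.3807, 0.1666]
tool_rot: [-3.129, 0.01, 1.551]
contact_force: [0.9, 0.8, -1.0]
finger_gap: 0.0852
top 0 ((0.0, 0.0), (0.0, 0.0), 0.0) 0
scene 0 ((0.0, 0.0), (0.0, 0.0), 0.0) 0
ang [ 0.17 -0.27 -0.04] pos [463.6 383.4 171.4]
```

View pics/s6.png

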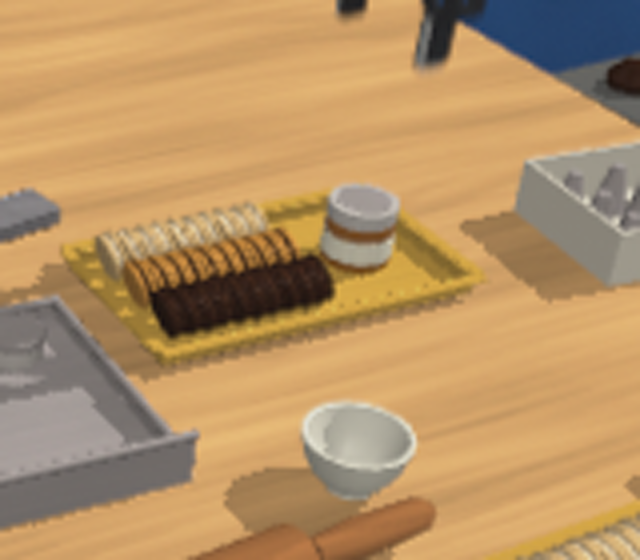

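The jar is upright in the free end at about (360,228). Returning to the canister, turning back to yaw -2°.

```bash
python3 -m creep '[{"angular":[0,0,-7],"translation":[0,-30,15],"grip":0},{"angular":[0,0,-7],"translation":[4,-36,15],"grip":0},{"angular":[0,0,-7],"translation":[5,-36,10],"grip":0},{"angular":[0,0,-7],"translation":[5,-36,10],"grip":0},{"angular":[0,0,-7],"translation":[5,-36,10],"grip":0}]';python3 -m creep '[{"angular":[0,0,-7],"translation":[5,-38,3],"grip":0},{"angular":[0,0,-7],"translation":[5,-38,3],"grip":0},{"angular":[0,0,-7],"translation":[5,-38,0],"grip":0},{"angular":[0,0,-7],"translation":[5,-38,0],"grip":0},{"angular":[0,0,-7],"translation":[5,-38,0],"grip":0}]';python3 -m creep '[{"angular":[0,0,-7],"translation":[5,-38,0],"grip":0},{"angular":[0,0,-7],"translation":[5,-38,0],"grip":0},{"angular":[0,0,-7],"translation":[5,-38,0],"grip":0},{"angular":[0,0,0],"translation":[5,-38,0],"grip":0},{"angular":[0,0,0],"translation":[5,-38,0],"grip":0}]'; python3 corr.py -2 532 -351.5 95
```

```text
time_s: 28.88
eef_pos: [0.479, 0.2124, 0.2355]
tool_rot: [-3.134, -0.005, 0.933]
contact_force: [0.8, -0.7, 0.4]
finger_gap: 0.0854
time_s: 29.3
eef_pos: [0.5029, 0.014, 0.2464]
tool_rot: [-3.135, -0.01, 0.307]
contact_force: [-0.1, 0.7, 0.6]
finger_gap: 0.0852
time_s: 29.72
eef_pos: [0.5255, -0.1852, 0.2486]
tool_rot: [-3.135, -0.011, -0.075]
contact_force: [1.1, 0.4, -0.5]
finger_gap: 0.0859
ang [-0.35  0.67  2.31] pos [ 525.5 -185.2  248.6]
delta [   6.5 -166.3 -153.6]
```

```bash
python3 -m creep '[{"angular":[-0.3,0.6,2.2],"translation":[2,-38,0],"grip":0},{"angular":[0,0,0],"translation":[2,-38,0],"grip":0},{"angular":[0,0,0],"translation":[2,-38,0],"grip":0},{"angular":[0,0,0],"translation":[1,-36,-15],"grip":0},{"angular":[0,0,0],"translation":[0,0,-20],"grip":0}]';python3 -m creep '[{"angular":[0,0,0],"translation":[0,0,0],"grip":0}]'; python3 corr.py -2 532 -351.5 95
python3 - <<'E'
from h import *
p,d=imaging.capture('top');P=cloud('top',d).reshape(-1,3)
for c in[(.466,.382)]:
    m=(np.hypot(P[:,0]-c[0],P[:,1]-c[1])<.045)&(P[:,2]>.046)&(P[:,2]<.06);q=P[m]
    print(len(q),cv2.minAreaRect((q[:,:2]*1000).astype(np.float32)),q.mean(0))
cv2.imwrite('pics/t7.png',p[:,:,::-1])
E
```

```text
time_s: 30.13
eef_pos: [0.5311, -0.3519, 0.2174]
tool_rot: [3.137, -0.007, -0.042]
contact_force: [-0.7, 0.2, -0.5]
finger_gap: 0.0856
time_s: 30.22
eef_pos: [0.5291, -0.3526, 0.2142]
tool_rot: [3.139, -0.002, -0.045]
contact_force: [0.1, 2.0, -1.4]
finger_gap: 0.0854
ang [0.13 0.13 0.57] pos [ 529.1 -352.6  214.2]
delta [   2.9    1.1 -119.2]
613 ((468.02801513671875, 381.33782958984375), (52.619476318359375, 49.83804702758789), 55.4216194152832) [0.46703071 0.37999894 0.05212464]
```

View pics/t7.png

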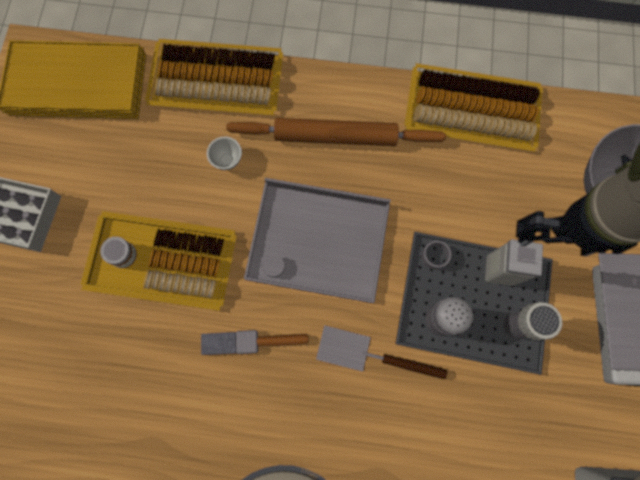

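The jar is centred in the free end at (118,252) in the picture, which is (.4675,.381) and within 2 mm of target. Everything else stands where it should. Now down on the canister.

```bash
python3 -m creep '[{"angular":[0.1,0.1,0.5],"translation":[3,1,-25],"grip":0},{"angular":[0,0,0],"translation":[0,0,-30],"grip":0},{"angular":[0,0,0],"translation":[0,0,-25],"grip":0},{"angular":[0,0,0],"translation":[0,0,-15],"grip":0},{"angular":[0,0,0],"translation":[0,0,0],"grip":0}]'; python3 corr.py -2 532 -351.5 95
```

```text
time_s: 30.68
eef_pos: [0.5356, -0.349, 0.1252]
tool_rot: [3.138, -0.009, -0.032]
contact_force: [0.6, 0.6, -0.3]
finger_gap: 0.0853
ang [ 0.2   0.53 -0.16] pos [ 535.6 -349.   125.2]
delta [ -3.6  -2.5 -30.2]
```

```bash
python3 -m creep '[{"angular":[0.2,0.5,-0.2],"translation":[-3.5,-2.5,-18],"grip":0},{"angular":[0,0,0],"translation":[0,0,-14],"grip":0},{"angular":[0,0,0],"translation":[0,0,0],"grip":0}]'; python3 corr.py -2 532 -351.5 93
```

```text
time_s: 30.93
eef_pos: [0.5349, -0.3489, 0.0964]
tool_rot: [3.141, -0.004, -0.031]
contact_force: [-0.7, 0.2, -0.5]
finger_gap: 0.0853
ang [ 0.01  0.23 -0.21] pos [ 534.9 -348.9   96.4]
delta [-2.9 -2.6 -3.4]
```

```bash
python3 -m creep '[{"angular":[0,0.2,-0.2],"translation":[-3.5,-3,-6],"grip":0},{"angular":[0,0,0],"translation":[0,0,0],"grip":0}]'; python3 -m creep '[{"angular":[0,0,0],"translation":[0,0,0],"grip":0.15},{"angular":[0,0,0],"translation":[0,0,0],"grip":0.25},{"angular":[0,0,0],"translation":[0,0,0],"grip":0.4},{"angular":[0,0,0],"translation":[0,0,0],"grip":0.6},{"angular":[0,0,0],"translation":[0,0,0],"grip":0.7}]' 60; python3 corr.py -2 532 -351.5 95
```

```text
time_s: 31.1
eef_pos: [0.5324, -0.3514, 0.0921]
tool_rot: [3.141, -0.002, -0.033]
contact_force: [-1.2, 0.5, -0.0]
finger_gap: 0.0852
time_s: 31.52
eef_pos: [0.5337, -0.3516, 0.0953]
tool_rot: [3.139, -0.006, -0.033]
contact_force: [0.3, -1.0, -3.6]
finger_gap: 0.0557
ang [ 0.14  0.33 -0.09] pos [ 533.7 -351.6   95.3]
delta [-1.7  0.1 -0.3]
```

```bash
python3 -m creep '[{"angular":[0,0.3,0],"translation":[0,0,5],"grip":0.7},{"angular":[0,0,0],"translation":[0,0,10],"grip":0.7},{"angular":[0,0,0],"translation":[0,0,25],"grip":0.7},{"angular":[0,0,0],"translation":[0,0,35],"grip":0.7},{"angular":[0,-0.5,0],"translation":[2,10,38],"grip":0.7}]'; python3 -m creep '[{"angular":[0,0,0],"translation":[6,38,10],"grip":0.7},{"angular":[0,0,0],"translation":[6,40,0],"grip":0.7},{"angular":[0,0,0],"translation":[6,40,0],"grip":0.7},{"angular":[0,0,0],"translation":[6,40,0],"grip":0.7},{"angular":[0,0,0],"translation":[6,40,0],"grip":0.7}]'; python3 -m creep '[{"angular":[0,0,0],"translation":[7,40,0],"grip":0.7},{"angular":[0,0,0],"translation":[7,40,0],"grip":0.7},{"angular":[0,0,0],"translation":[7,40,0],"grip":0.7},{"angular":[0,0,0],"translation":[7,40,0],"grip":0.7},{"angular":[0,0,0],"translation":[7,34,0],"grip":0.7}]';python3 corr.py -2 597 83.5 94
```

```text
time_s: 31.93
eef_pos: [0.5302, -0.3407, 0.2052]
tool_rot: [-3.137, 0.006, -0.035]
contact_force: [0.2, -0.9, -2.4]
finger_gap: 0.0555
time_s: 32.35
eef_pos: [0.561, -0.1488, 0.2301]
tool_rot: [3.135, -0.011, -0.053]
contact_force: [1.5, 0.4, -3.3]
finger_gap: 0.0553
time_s: 32.77
eef_pos: [0.5946, 0.0533, 0.2356]
tool_rot: [3.135, -0.014, -0.054]
contact_force: [0.6, -1.1, -3.0]
finger_gap: 0.055
ang [0.43 0.8  1.09] pos [594.6  53.3 235.6]
delta [   2.4   30.2 -141.6]
```

```bash
python3 -m creep '[{"angular":[0.4,0.8,1],"translation":[2,28,-5],"grip":0.7},{"angular":[0,0,0],"translation":[0,0,-25],"grip":0.7},{"angular":[0,0,0],"translation":[0,0,-30],"grip":0.7},{"angular":[0,0,0],"translation":[0,0,-15],"grip":0.7},{"angular":[0,0,0],"translation":[0,0,0],"grip":0.7}]'; python3 corr.py -2 597 83.5 94
```

```text
time_s: 33.18
eef_pos: [0.5984, 0.0984, 0.1645]
tool_rot: [-3.134, -0.008, -0.018]
contact_force: [0.1, -0.2, -3.0]
finger_gap: 0.0554
ang [-0.41  0.47 -0.95] pos [598.4  98.4 164.5]
delta [ -1.4 -14.9 -70.5]
```

```bash
python3 -m creep '[{"angular":[-0.4,0.4,-0.9],"translation":[-1,-14,0],"grip":0.7},{"angular":[0,0,0],"translation":[0,0,-15],"grip":0.7},{"angular":[0,0,0],"translation":[0,0,0],"grip":0.7}]'; python3 corr.py -2 597 83.5 94
```

```text
time_s: 33.43
eef_pos: [0.5976, 0.0828, 0.1519]
tool_rot: [3.141, -0.001, -0.036]
contact_force: [-0.9, -0.5, -3.6]
finger_gap: 0.0554
ang [0.06 0.06 0.04] pos [597.6  82.8 151.9]
delta [ -0.6   0.7 -57.9]
```

```bash
python3 -m creep '[{"angular":[0,0,0],"translation":[0,1,-15],"grip":0.7},{"angular":[0,0,0],"translation":[0,0,-18],"grip":0.7},{"angular":[0,0,0],"translation":[0,0,-8],"grip":0.7},{"angular":[0,0,0],"translation":[0,0,0],"grip":0.7}]'; python3 corr.py -2 597 83.5 94
```

```text
time_s: 33.77
eef_pos: [0.6009, 0.0795, 0.1168]
tool_rot: [3.14, -0.008, -0.042]
contact_force: [-0.3, 0.8, -1.8]
finger_gap: 0.0552
ang [0.13 0.46 0.42] pos [600.9  79.5 116.8]
delta [ -3.9   4.  -22.8]
```

```bash
python3 -m creep '[{"angular":[0.1,0.5,0.4],"translation":[-4,4,-6],"grip":0.7},{"angular":[0,0,0],"translation":[0,0,-6],"grip":0.7},{"angular":[0,0,0],"translation":[0,0,0],"grip":0.7}]'; python3 -m creep '[{"angular":[0,0.1,0],"translation":[-1,1,-7],"grip":0.7},{"angular":[0,0,0],"translation":[0,0,0],"grip":0.7}]';python3 corr.py -2 597 83.5 94
```

```text
time_s: 34.02
eef_pos: [0.5981, 0.0828, 0.1072]
tool_rot: [3.141, -0.002, -0.036]
contact_force: [-0.4, -0.5, -3.3]
finger_gap: 0.0553
time_s: 34.18
eef_pos: [0.5974, 0.0841, 0.1006]
tool_rot: [-3.142, -0.001, -0.036]
contact_force: [0.2, -0.1, -3.9]
finger_gap: 0.0552
ang [-0.    0.06  0.08] pos [597.4  84.1 100.6]
delta [-0.4 -0.6 -6.6]
```

```bash
python3 -m creep '[{"angular":[0,0.1,0],"translation":[-0.5,-0.5,-5],"grip":0.7},{"angular":[0,0,0],"translation":[0,0,0],"grip":0.7}]'; python3 -m creep '[{"angular":[0,0.1,0],"translation":[0,0,-4],"grip":0.7},{"angular":[0,0,0],"translation":[0,0,0],"grip":0.7}]';python3 -m creep '[{"angular":[0,0,0],"translation":[-0.5,0,-3],"grip":0.7},{"angular":[0,0,0],"translation":[0,0,0],"grip":0.7}]';python3 corr.py -2 597 83.5 94
```

```text
time_s: 34.35
eef_pos: [0.597, 0.0838, 0.0954]
tool_rot: [-3.142, 0.001, -0.036]
contact_force: [-1.2, 0.5, -3.5]
finger_gap: 0.0552
time_s: 34.52
eef_pos: [0.5985, 0.0854, 0.0939]
tool_rot: [-3.14, -0.001, -0.035]
contact_force: [0.0, 0.3, -3.1]
finger_gap: 0.0553
time_s: 34.68
eef_pos: [0.5993, 0.0857, 0.0939]
tool_rot: [-3.139, -0.005, -0.035]
contact_force: [-0.3, -0.3, -3.0]
finger_gap: 0.0553
ang [-0.13  0.29  0.01] pos [599.3  85.7  93.9]
delta [-2.3 -2.2  0.1]
```

```bash
python3 -m creep '[{"angular":[0,0,0],"translation":[0,0,0],"grip":0.25},{"angular":[0,0,0],"translation":[0,0,0],"grip":0.1},{"angular":[0,0,0],"translation":[0,0,0],"grip":0},{"angular":[0,0,0],"translation":[0,0,0],"grip":0},{"angular":[0,0,0],"translation":[0,0,0],"grip":0}]'; python3 -m creep '[{"angular":[0,0.3,0],"translation":[0,0,20],"grip":0},{"angular":[0,0,0],"translation":[0,0,38],"grip":0},{"angular":[0,0,0],"translation":[0,0,38],"grip":0},{"angular":[0,0,0],"translation":[-5,-15,35],"grip":0},{"angular":[0,-0.3,0],"translation":[-10,-36,0],"grip":0}]'; python3 -m creep '[{"angular":[0,0,0],"translation":[-13,-38,0],"grip":0},{"angular":[0,0,0],"translation":[-13,-38,0],"grip":0},{"angular":[0,0,0],"translation":[-13,-38,0],"grip":0},{"angular":[0,0,0],"translation":[-13,-38,0],"grip":0},{"angular":[0,0,0],"translation":[-13,-38,0],"grip":0}]'; python3 -m creep '[{"angular":[0,0,0],"translation":[-13,-38,0],"grip":0},{"angular":[0,0,0],"translation":[-13,-38,0],"grip":0},{"angular":[0,0,0],"translation":[-13,-38,0],"grip":0},{"angular":[0,0,0],"translation":[-13,-38,0],"grip":0},{"angular":[0,0,0],"translation":[-13,-38,0],"grip":0}]'; python3 corr.py -2 428 -385 88
```

```text
time_s: 35.1
eef_pos: [0.6002, 0.0857, 0.0939]
tool_rot: [-3.139, -0.007, -0.035]
contact_force: [-1.1, -0.0, 0.2]
finger_gap: 0.0854
time_s: 35.52
eef_pos: [0.5842, 0.0416, 0.2258]
tool_rot: [-3.137, 0.0, -0.025]
contact_force: [1.4, -0.4, 0.2]
finger_gap: 0.0857
time_s: 35.93
eef_pos: [0.5181, -0.1519, 0.2292]
tool_rot: [-3.135, -0.008, -0.016]
contact_force: [0.9, -0.4, 0.0]
finger_gap: 0.085
time_s: 36.35
eef_pos: [0.4485, -0.3487, 0.2292]
tool_rot: [-3.135, -0.008, -0.016]
contact_force: [0.5, 0.3, 0.0]
finger_gap: 0.0853
ang [-0.34  0.49 -1.1 ] pos [ 448.5 -348.7  229.2]
delta [ -20.5  -36.3 -141.2]
```

```bash
python3 -m creep '[{"angular":[-0.3,0.4,-1],"translation":[-16,-28,-5],"grip":0},{"angular":[0,0,0],"translation":[0,0,-15],"grip":0},{"angular":[0,0,0],"translation":[0,0,0],"grip":0}]'; python3 corr.py -2 428 -385 88
```

```text
time_s: 36.6
eef_pos: [0.426, -0.3888, 0.2087]
tool_rot: [3.137, -0.001, -0.048]
contact_force: [0.1, 1.1, -0.3]
finger_gap: 0.0856
ang [0.24 0.03 0.74] pos [ 426.  -388.8  208.7]
delta [   2.     3.8 -120.7]
```

```bash
python3 -m creep '[{"angular":[0.2,0,0.7],"translation":[2,4,-25],"grip":0},{"angular":[0,0,0],"translation":[0,0,-30],"grip":0},{"angular":[0,0,0],"translation":[0,0,-15],"grip":0},{"angular":[0,0,0],"translation":[0,0,0],"grip":0}]'; python3 corr.py -2 428 -385 88
```

```text
time_s: 36.93
eef_pos: [0.4291, -0.3848, 0.1384]
tool_rot: [3.14, -0.003, -0.036]
contact_force: [-0.5, 0.6, -0.7]
finger_gap: 0.0856
ang [0.11 0.19 0.05] pos [ 429.1 -384.8  138.4]
delta [ -1.1  -0.2 -50.4]
```

```bash
python3 -m creep '[{"angular":[0.1,0.2,0],"translation":[-1.5,0,-20],"grip":0},{"angular":[0,0,0],"translation":[0,0,-18],"grip":0},{"angular":[0,0,0],"translation":[0,0,-6],"grip":0},{"angular":[0,0,0],"translation":[0,0,0],"grip":0}]'; python3 corr.py -2 428 -385 88
```

```text
time_s: 37.27
eef_pos: [0.4308, -0.3827, 0.0962]
tool_rot: [-3.141, -0.002, -0.031]
contact_force: [0.3, -0.2, 0.4]
finger_gap: 0.0852
ang [-0.    0.1  -0.22] pos [ 430.8 -382.7   96.2]
delta [-2.8 -2.3 -8.2]
```

```bash
python3 -m creep '[{"angular":[0,0.1,-0.2],"translation":[-3,-2.5,-9],"grip":0},{"angular":[0,0,0],"translation":[0,0,0],"grip":0}]'; python3 -m creep '[{"angular":[0,0,0],"translation":[0,0,0],"grip":0.15},{"angular":[0,0,0],"translation":[0,0,0],"grip":0.25},{"angular":[0,0,0],"translation":[0,0,0],"grip":0.4},{"angular":[0,0,0],"translation":[0,0,0],"grip":0.6},{"angular":[0,0,0],"translation":[0,0,0],"grip":0.7}]' 60; python3 corr.py -2
```

```text
time_s: 37.43
eef_pos: [0.429, -0.3851, 0.0886]
tool_rot: [3.141, -0.001, -0.033]
contact_force: [-1.1, -0.1, -0.1]
finger_gap: 0.0853
time_s: 37.85
eef_pos: [0.43, -0.3861, 0.0916]
tool_rot: [3.138, -0.005, -0.034]
contact_force: [0.1, -0.5, -2.5]
finger_gap: 0.0586
ang [ 0.19  0.26 -0.06] pos [ 430.  -386.1   91.6]
```

```bash
python3 -m creep '[{"angular":[0.1,0.3,0],"translation":[0,0,5],"grip":0.7},{"angular":[0,0,0],"translation":[0,0,10],"grip":0.7},{"angular":[0,0,0],"translation":[0,0,25],"grip":0.7},{"angular":[0,0,0],"translation":[0,0,38],"grip":0.7},{"angular":[0,-0.5,0],"translation":[5,0,38],"grip":0.7}]'; python3 -m creep '[{"angular":[0,0,0],"translation":[20,10,33],"grip":0.7},{"angular":[0,0,0],"translation":[28,28,0],"grip":0.7},{"angular":[0,0,0],"translation":[25,30,0],"grip":0.7},{"angular":[0,0,0],"translation":[18,36,0],"grip":0.7},{"angular":[0,0,0],"translation":[16,38,0],"grip":0.7}]'; python3 -m creep '[{"angular":[0,0,0],"translation":[12,38,0],"grip":0.7},{"angular":[0,0,0],"translation":[10,38,0],"grip":0.7},{"angular":[0,0,0],"translation":[6,35,0],"grip":0.7},{"angular":[0,0,0],"translation":[0,10,0],"grip":0.7},{"angular":[0,0,0],"translation":[0,0,0],"grip":0.7}]';python3 corr.py -2 582.5 -76.2 90.6
```

```text
time_s: 38.27
eef_pos: [0.4301, -0.3825, 0.2058]
tool_rot: [-3.133, 0.006, -0.033]
contact_force: [1.7, -0.8, -2.9]
finger_gap: 0.0589
time_s: 38.68
eef_pos: [0.5371, -0.2487, 0.2558]
tool_rot: [3.137, -0.008, -0.054]
contact_force: [0.8, 0.5, -3.2]
finger_gap: 0.0586
time_s: 39.1
eef_pos: [0.5688, -0.1108, 0.2608]
tool_rot: [3.141, -0.013, -0.042]
contact_force: [0.8, -0.9, -2.6]
finger_gap: 0.0588
ang [0.07 0.72 0.4 ] pos [ 568.8 -110.8  260.8]
delta [  13.7   34.6 -170.2]
```

```bash
python3 -m creep '[{"angular":[0.1,0.7,0.4],"translation":[13,32,-15],"grip":0.7},{"angular":[0,0,0],"translation":[0,0,-30],"grip":0.7},{"angular":[0,0,0],"translation":[0,0,-30],"grip":0.7},{"angular":[0,0,0],"translation":[0,0,-15],"grip":0.7},{"angular":[0,0,0],"translation":[0,0,0],"grip":0.7}]'; python3 corr.py -2 582.5 -76.2 90.6
```

```text
time_s: 39.52
eef_pos: [0.5831, -0.0817, 0.1731]
tool_rot: [3.139, -0.007, -0.036]
contact_force: [-0.6, -0.2, -2.5]
finger_gap: 0.0589
ang [0.14 0.41 0.06] pos [583.1 -81.7 173.1]
delta [ -0.6   5.5 -82.5]
```

```bash
python3 -m creep '[{"angular":[0.1,0.4,0],"translation":[-0.5,6,-20],"grip":0.7},{"angular":[0,0,0],"translation":[0,0,-30],"grip":0.7},{"angular":[0,0,0],"translation":[0,0,-10],"grip":0.7},{"angular":[0,0,0],"translation":[0,0,0],"grip":0.7}]'; python3 corr.py -2 582.5 -76.2 90.6
```

```text
time_s: 39.85
eef_pos: [0.5837, -0.0818, 0.1154]
tool_rot: [3.138, -0.003, -0.042]
contact_force: [0.5, -0.4, -1.5]
finger_gap: 0.0593
ang [0.21 0.17 0.42] pos [583.7 -81.8 115.4]
delta [ -1.2   5.6 -24.8]
```

```bash
python3 -m creep '[{"angular":[0.2,0.2,0.4],"translation":[-1.5,5.5,-8],"grip":0.7},{"angular":[0,0,0],"translation":[0,0,-6],"grip":0.7},{"angular":[0,0,0],"translation":[0,0,0],"grip":0.7}]'; python3 -m creep '[{"angular":[0,0,0],"translation":[-1,0,-6],"grip":0.7},{"angular":[0,0,0],"translation":[0,0,0],"grip":0.7}]';python3 corr.py -2 582.5 -76.2 90.6
```

```text
time_s: 40.1
eef_pos: [0.5834, -0.0782, 0.1037]
tool_rot: [3.141, -0.002, -0.037]
contact_force: [0.4, -0.4, -2.2]
finger_gap: 0.0589
time_s: 40.27
eef_pos: [0.5831, -0.0784, 0.0989]
tool_rot: [3.141, -0.005, -0.038]
contact_force: [-0.4, 0.8, -2.3]
finger_gap: 0.0589
ang [0.06 0.26 0.16] pos [583.1 -78.4  98.9]
delta [-0.6  2.2 -8.3]
```

```bash
python3 -m creep '[{"angular":[0,0.3,0.1],"translation":[-1,2.5,-5],"grip":0.7},{"angular":[0,0,0],"translation":[0,0,0],"grip":0.7}]'; python3 -m creep '[{"angular":[0,0,0],"translation":[0,0,-4],"grip":0.7},{"angular":[0,0,0],"translation":[0,0,0],"grip":0.7}]';python3 -m creep '[{"angular":[0,0,0],"translation":[0,0,-3],"grip":0.7},{"angular":[0,0,0],"translation":[0,0,0],"grip":0.7}]';python3 corr.py -2 582.5 -76.2 90.6
```

```text
time_s: 40.43
eef_pos: [0.5825, -0.0758, 0.0944]
tool_rot: [3.14, -0.0, -0.036]
contact_force: [-0.5, 0.1, -2.4]
finger_gap: 0.059
time_s: 40.6
eef_pos: [0.5828, -0.0756, 0.0903]
tool_rot: [3.14, -0.001, -0.035]
contact_force: [-0.1, 1.4, -2.5]
finger_gap: 0.0585
time_s: 40.77
eef_pos: [0.5844, -0.0756, 0.0905]
tool_rot: [3.14, -0.005, -0.035]
contact_force: [-0.9, 1.0, -2.7]
finger_gap: 0.0588
ang [0.11 0.27 0.03] pos [584.4 -75.6  90.5]
delta [-1.9 -0.6  0.1]
```

```bash
python3 -m creep '[{"angular":[0,0,0],"translation":[0,0,0],"grip":0.25},{"angular":[0,0,0],"translation":[0,0,0],"grip":0.1},{"angular":[0,0,0],"translation":[0,0,0],"grip":0},{"angular":[0,0,0],"translation":[0,0,0],"grip":0},{"angular":[0,0,0],"translation":[0,0,0],"grip":0}]'; python3 -m creep '[{"angular":[0,0.3,0],"translation":[0,0,20],"grip":0},{"angular":[0,0,0],"translation":[0,0,38],"grip":0},{"angular":[0,0,0],"translation":[0,0,38],"grip":0},{"angular":[0,0,0],"translation":[-5,-5,20],"grip":0},{"angular":[0,-0.3,0],"translation":[-20,-20,0],"grip":0}]'; python3 -m creep '[{"angular":[0,0,0],"translation":[-28,-28,0],"grip":0},{"angular":[0,0,0],"translation":[-28,-28,0],"grip":0},{"angular":[0,0,0],"translation":[-28,-28,0],"grip":0},{"angular":[0,0,0],"translation":[-22,-25,0],"grip":0},{"angular":[0,0,0],"translation":[0,0,0],"grip":0}]'; python3 corr.py -2 424 -244 68
```

```text
time_s: 41.18
eef_pos: [0.5856, -0.0757, 0.0915]
tool_rot: [3.14, -0.008, -0.035]
contact_force: [0.4, -0.0, -0.2]
finger_gap: 0.0857
time_s: 41.6
eef_pos: [0.5616, -0.0962, 0.2087]
tool_rot: [-3.141, -0.003, -0.029]
contact_force: [1.6, -0.2, 0.8]
finger_gap: 0.0856
time_s: 42.02
eef_pos: [0.4491, -0.2102, 0.2109]
tool_rot: [3.141, -0.006, -0.028]
contact_force: [0.5, 0.1, 0.0]
finger_gap: 0.0852
ang [ 0.06  0.36 -0.39] pos [ 449.1 -210.2  210.9]
delta [ -25.1  -33.8 -142.9]
```

```bash
python3 -m creep '[{"angular":[0,0.3,-0.3],"translation":[-23,-31,-5],"grip":0},{"angular":[0,0,0],"translation":[0,0,-25],"grip":0},{"angular":[0,0,0],"translation":[0,0,-15],"grip":0},{"angular":[0,0,0],"translation":[0,0,0],"grip":0}]'; python3 corr.py -2 424 -244 68
```

```text
time_s: 42.35
eef_pos: [0.4264, -0.2426, 0.1665]
tool_rot: [3.138, -0.005, -0.041]
contact_force: [-0.7, 0.4, -0.7]
finger_gap: 0.085
ang [0.2  0.25 0.35] pos [ 426.4 -242.6  166.5]
delta [ -2.4  -1.4 -98.5]
```

```bash
python3 -m creep '[{"angular":[0.2,0.2,0.3],"translation":[-2.5,-1,-25],"grip":0},{"angular":[0,0,0],"translation":[0,0,-30],"grip":0},{"angular":[0,0,0],"translation":[0,0,-10],"grip":0},{"angular":[0,0,0],"translation":[0,0,0],"grip":0}]'; python3 corr.py -2 424 -244 68
```

```text
time_s: 42.68
eef_pos: [0.4262, -0.2436, 0.1012]
tool_rot: [3.141, -0.004, -0.035]
contact_force: [-1.0, 0.5, 0.1]
finger_gap: 0.0855
ang [0.04 0.22 0.03] pos [ 426.2 -243.6  101.2]
delta [ -2.2  -0.4 -33.2]
```

```bash
python3 -m creep '[{"angular":[0,0.2,0],"translation":[-3,0,-20],"grip":0},{"angular":[0,0,0],"translation":[0,0,-12],"grip":0},{"angular":[0,0,0],"translation":[0,0,0],"grip":0}]'; python3 -m creep '[{"angular":[0,0.1,0],"translation":[-1,0,-3],"grip":0},{"angular":[0,0,0],"translation":[0,0,0],"grip":0}]';python3 corr.py -2 424 -244 68
```

```text
time_s: 42.93
eef_pos: [0.4256, -0.2431, 0.0703]
tool_rot: [3.14, -0.002, -0.034]
contact_force: [0.0, 0.4, 0.1]
finger_gap: 0.0857
time_s: 43.1
eef_pos: [0.4256, -0.2428, 0.0686]
tool_rot: [3.14, -0.001, -0.033]
contact_force: [-0.3, 0.5, 0.4]
finger_gap: 0.0854
ang [ 0.09  0.07 -0.13] pos [ 425.6 -242.8   68.6]
delta [-1.6 -1.2 -0.6]
```

```bash
python3 -m creep '[{"angular":[0,0,0],"translation":[-1.5,-1,0],"grip":0.15},{"angular":[0,0,0],"translation":[0,0,0],"grip":0.25},{"angular":[0,0,0],"translation":[0,0,0],"grip":0.4},{"angular":[0,0,0],"translation":[0,0,0],"grip":0.6},{"angular":[0,0,0],"translation":[0,0,0],"grip":0.7}]' 60; python3 corr.py -2
```

```text
time_s: 43.52
eef_pos: [0.4256, -0.2446, 0.0722]
tool_rot: [3.138, -0.006, -0.033]
contact_force: [-0.2, 0.8, -3.2]
finger_gap: 0.0604
ang [ 0.22  0.33 -0.12] pos [ 425.6 -244.6   72.2]
```

```bash
python3 -m creep '[{"angular":[0.2,0.3,0],"translation":[0,0,5],"grip":0.7},{"angular":[0,0,0],"translation":[0,0,10],"grip":0.7},{"angular":[0,0,0],"translation":[0,0,25],"grip":0.7},{"angular":[0,0,0],"translation":[0,0,38],"grip":0.7},{"angular":[0,-0.5,0],"translation":[3,0,38],"grip":0.7}]'; python3 -m creep '[{"angular":[0,0,0],"translation":[5,10,30],"grip":0.7},{"angular":[0,0,0],"translation":[8,30,10],"grip":0.7},{"angular":[0,0,0],"translation":[10,36,0],"grip":0.7},{"angular":[0,0,0],"translation":[10,38,0],"grip":0.7},{"angular":[0,0,0],"translation":[12,38,0],"grip":0.7}]'; python3 -m creep '[{"angular":[0,0,0],"translation":[14,38,0],"grip":0.7},{"angular":[0,0,0],"translation":[14,30,0],"grip":0.7},{"angular":[0,0,0],"translation":[10,10,0],"grip":0.7},{"angular":[0,0,0],"translation":[0,0,0],"grip":0.7}]';python3 corr.py -2 522.6 11.8 71.2
```

```text
time_s: 43.93
eef_pos: [0.4241, -0.2422, 0.1866]
tool_rot: [-3.134, 0.006, -0.032]
contact_force: [0.1, -1.2, -2.6]
finger_gap: 0.0601
time_s: 44.35
eef_pos: [0.4693, -0.0952, 0.2396]
tool_rot: [-3.141, -0.006, -0.05]
contact_force: [0.7, 0.4, -2.0]
finger_gap: 0.06
time_s: 44.68
eef_pos: [0.5091, -0.0045, 0.2424]
tool_rot: [-3.138, -0.008, -0.041]
contact_force: [0.3, -1.0, -1.9]
finger_gap: 0.0598
ang [-0.2   0.48  0.32] pos [509.1  -4.5 242.4]
delta [  13.5   16.3 -171.2]
```

```bash
python3 -m creep '[{"angular":[-0.2,0.4,0.3],"translation":[13,16,-15],"grip":0.7},{"angular":[0,0,0],"translation":[0,0,-35],"grip":0.7},{"angular":[0,0,0],"translation":[0,0,-20],"grip":0.7},{"angular":[0,0,0],"translation":[0,0,0],"grip":0.7}]'; python3 corr.py -2 522.6 11.8 71.2
```

```text
time_s: 45.02
eef_pos: [0.5228, 0.0105, 0.1726]
tool_rot: [3.141, -0.004, -0.034]
contact_force: [0.9, -0.3, -1.3]
finger_gap: 0.06
ang [ 0.05  0.23 -0.03] pos [522.8  10.5 172.6]
delta [  -0.2    1.3 -101.4]
```

```bash
python3 -m creep '[{"angular":[0,0.2,0],"translation":[-1,3,-20],"grip":0.7},{"angular":[0,0,0],"translation":[0,0,-30],"grip":0.7},{"angular":[0,0,0],"translation":[0,0,-20],"grip":0.7},{"angular":[0,0,0],"translation":[0,0,0],"grip":0.7}]'; python3 corr.py -2 522.6 11.8 71.2
```

```text
time_s: 45.35
eef_pos: [0.5214, 0.0084, 0.1037]
tool_rot: [3.138, -0.0, -0.04]
contact_force: [-0.5, 0.2, -1.4]
finger_gap: 0.0604
ang [0.2  0.02 0.28] pos [521.4   8.4 103.7]
delta [  1.2   3.4 -32.5]
```

```bash
python3 -m creep '[{"angular":[0.2,0,0.3],"translation":[1,4,-10],"grip":0.7},{"angular":[0,0,0],"translation":[0,0,-8],"grip":0.7},{"angular":[0,0,0],"translation":[0,0,0],"grip":0.7}]'; python3 -m creep '[{"angular":[0,0,0],"translation":[0,1,-8],"grip":0.7},{"angular":[0,0,0],"translation":[0,0,0],"grip":0.7}]';python3 corr.py -2 522.6 11.8 71.2
```

```text
time_s: 45.6
eef_pos: [0.5233, 0.0103, 0.0873]
tool_rot: [3.141, -0.002, -0.037]
contact_force: [-0.7, -1.0, -1.4]
finger_gap: 0.0604
time_s: 45.77
eef_pos: [0.5243, 0.011, 0.0803]
tool_rot: [3.141, -0.004, -0.038]
contact_force: [0.9, 0.7, -2.4]
finger_gap: 0.0599
ang [0.03 0.23 0.16] pos [524.3  11.   80.3]
delta [-1.7  0.8 -9.1]
```

```bash
python3 -m creep '[{"angular":[0,0.3,0.1],"translation":[-2,1,-6],"grip":0.7},{"angular":[0,0,0],"translation":[0,0,0],"grip":0.7}]'; python3 -m creep '[{"angular":[0,0,0],"translation":[0,0,-4],"grip":0.7},{"angular":[0,0,0],"translation":[0,0,0],"grip":0.7}]';python3 -m creep '[{"angular":[0,0,0],"translation":[-1,0,-3],"grip":0.7},{"angular":[0,0,0],"translation":[0,0,0],"grip":0.7}]';python3 corr.py -2 522.6 11.8 71.2
```

```text
time_s: 45.93
eef_pos: [0.5227, 0.0121, 0.0746]
tool_rot: [3.141, 0.0, -0.036]
contact_force: [-0.3, -0.1, -1.7]
finger_gap: 0.0601
time_s: 46.1
eef_pos: [0.5228, 0.0123, 0.0706]
tool_rot: [3.141, -0.0, -0.036]
contact_force: [-0.0, 0.3, -2.3]
finger_gap: 0.0603
time_s: 46.27
eef_pos: [0.5233, 0.0118, 0.0701]
tool_rot: [3.141, -0.004, -0.036]
contact_force: [-0.9, 0.2, -2.4]
finger_gap: 0.0601
ang [0.07 0.25 0.08] pos [523.3  11.8  70.1]
delta [-0.7 -0.   1.1]
```

Stalled, so seated. Releasing, rising, then a wrist check from the same viewpoint as the first one.

```bash
python3 -m creep '[{"angular":[0,0,0],"translation":[0,0,0],"grip":0.25},{"angular":[0,0,0],"translation":[0,0,0],"grip":0.1},{"angular":[0,0,0],"translation":[0,0,0],"grip":0},{"angular":[0,0,0],"translation":[0,0,0],"grip":0},{"angular":[0,0,0],"translation":[0,0,0],"grip":0}]'; python3 -m creep '[{"angular":[0,0.3,0],"translation":[0,0,20],"grip":0},{"angular":[0,0,0],"translation":[0,0,38],"grip":0},{"angular":[0,0,0],"translation":[0,0,38],"grip":0},{"angular":[0,0,0],"translation":[0,0,38],"grip":0},{"angular":[0,0,0],"translation":[0,0,38],"grip":0}]';python3 -m creep '[{"angular":[0,-0.3,0],"translation":[0,0,30],"grip":0},{"angular":[0,0,0],"translation":[0,0,15],"grip":0},{"angular":[0,0,0],"translation":[0,0,0],"grip":0},{"angular":[0,0,0],"translation":[0,0,0],"grip":0}]'
cat > chk.py <<'E'
from h import *
import sys
s=sensors.state();print(s['eef_pos'],s['tool_rot'],s['time_s'],s['contact_force'].round(1))
for n in sys.argv[2:]:
    p,d=imaging.capture(n);cv2.imwrite(f'pics/{sys.argv[1]}_{n}.png',p[:,:,::-1]);P=cloud(n,d,s).reshape(-1,3)
    for nm,c,r,z0,z1 in[('can',(.594,.083),.05,.126,.14),('shk',(.58,-.077),.045,.119,.131),('dre',(.521,.01),.045,.085,.12),('jar',(.466,.382),.04,.046,.056),('cut',(.542,-.223),.04,.022,.035),('tin',(.477,.085),.03,.019,.027)]:
        m=(np.hypot(P[:,0]-c[0],P[:,1]-c[1])<r)&(P[:,2]>z0)&(P[:,2]<z1);q=P[m]
        if len(q)<9: print(n,nm,len(q));continue
        (x,y),w,a=cv2.minAreaRect((q[:,:2]*1000).astype(np.float32))
        print(n,nm,len(q),q.mean(0).round(4),round(x,1),round(y,1),np.round(w,1),round(a,1))
E
python3 chk.py f1 wrist scene
```

```text
time_s: 46.68
eef_pos: [0.524, 0.012, 0.0708]
tool_rot: [3.141, -0.007, -0.036]
contact_force: [0.5, 0.9, 0.3]
finger_gap: 0.0854
time_s: 47.1
eef_pos: [0.5179, 0.0121, 0.2404]
tool_rot: [3.139, 0.018, -0.034]
contact_force: [0.9, 0.2, 0.3]
finger_gap: 0.0852
time_s: 47.43
eef_pos: [0.5201, 0.0124, 0.2961]
tool_rot: [3.141, -0.001, -0.035]
contact_force: [-0.5, -0.1, 0.0]
finger_gap: 0.0852
[0.52009004 0.01239242 0.29611586] [ 3.14088007e+00 -6.79948218e-04 -3.48961692e-02] 47.4333 [-0.5 -0.1  0. ]
wrist can 4712 [0.5965 0.084  0.132 ] 595.7 85.0 [56.7 55.1] 88.1
wrist shk 4026 [ 0.5835 -0.0752  0.1263] 582.7 -75.4 [59.9 59.7] 26.0
wrist dre 3217 [0.5226 0.0108 0.1082] 519.7 11.0 [62. 62.] 46.6
wrist jar 834 [0.4655 0.3677 0.0509] 464.0 368.2 [27.  51.7] 76.7
wrist cut 700 [ 0.5421 -0.223   0.0285] 541.7 -222.5 [51.  51.5] 4.9
wrist tin 954 [0.4815 0.0856 0.022 ] 476.5 83.3 [53.2 42.3] 26.8
scene can 360 [0.6009 0.0813 0.1327] 596.0 84.1 [58.4 59. ] 88.7
scene shk 369 [ 0.588  -0.0795  0.1269] 584.1 -77.3 [57.9 59.7] 40.6
scene dre 419 [0.5322 0.0038 0.1041] 524.7 8.9 [54.1 60.3] 13.9
scene jar 149 [0.4704 0.3763 0.0521] 469.1 378.0 [49.9 54. ] 63.8
scene cut 191 [ 0.5425 -0.2238  0.0284] 542.2 -223.6 [48.8 53.7] 72.2
scene tin 122 [0.4819 0.0846 0.0231] 477.4 88.3 [35.4 52.5] 63.6
```

View pics/f1_wrist.png

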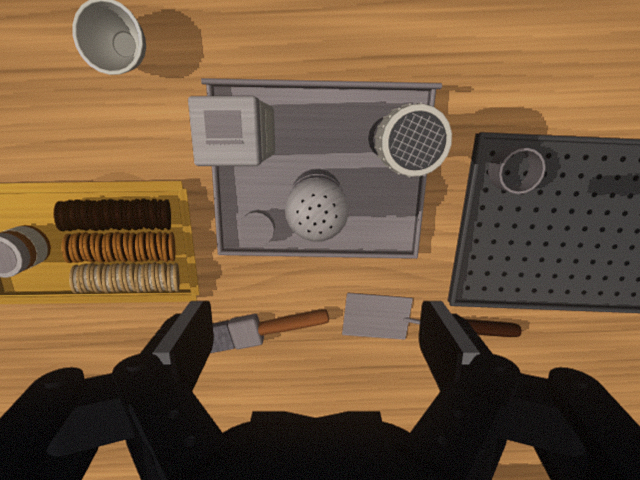

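View pics/f1_scene.png

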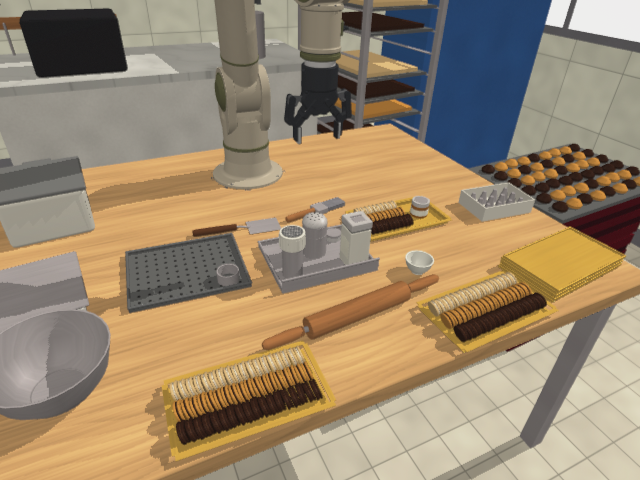

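Both views show the canister, dredger and shaker upright at their old spots, shifted 1–4 mm at most. The jar stands in the free end, the tin and cutter are where they were, and the arm is clear. Handing in.

```bash
python3 -m creep '[{"angular":[0,0,0],"translation":[0,0,0],"grip":0},{"angular":[0,0,0],"translation":[0,0,0],"grip":0}]'; python3 -c "
from bench import sign_off
print(sign_off())"
```

```text
time_s: 47.7
eef_pos: [0.5186, 0.0122, 0.2924]
tool_rot: [3.14, 0.006, -0.035]
contact_force: [-0.0, -0.0, -0.2]
finger_gap: 0.0852
the job is handed in; nothing more can be done
None
```

I stood the dredger, shaker and canister on the baking pan and set the jam jar in the middle of the gold tray's free end. Then I put the three back where they had stood and handed the job in at about 48 s of the 141 s; no verdict was reported.

- **Dredger, shaker and canister:** in the last wrist and scene pictures all three are upright and within about 1–4 mm of their start positions, against the 15 mm allowed.
- **Jam jar:** it stands upright. The top view, taken before the three went back, put it about 2 mm from the middle of the free end. The last scene view put it about 5 mm off, within the cameras' usual disagreement of 2–3 mm each. Both are inside the 12 mm limit. In the last wrist picture the jar was cut off by the frame, so I did not use that reading.
- **Tin and cutter:** I saw no shift in the ring cutter. For the flat tin, the shape fit jumped by up to 5 mm because its shadow upsets it, but its average position did not change.
- **Force readings:** the wrist force did not drop as each item touched down, so I judged seating by the height no longer falling and, for some of the placings, by pictures.

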